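# Clamp a glass disc in the badge-lens jig

### The job

On the dark jig, push the green glass disc along the chute, without lifting it off, until it drops flat into the round cell. Then thread the orange spacer plate over the two steel pins so that it lies flat on the glass and let go of it, swing the red-handled arm fully in against its stop over the cell, and screw the brass ring down (clockwise from above) until it is snug on the spacer. Leave the other things where they are.

Things in the scene. Friction and masses are not known exactly. Their poses are not given: they have to be found in the camera images.
- jig: Dark steel jig fixed to the table; deck 20 mm above the table, about x -160 to 75, y -75 to 75 mm (y +-50 beyond x = -75). Origin on the table under the centre of the round cell; z up. Chute along its -x side, x = -160 mm to the cell, between aluminium rails 62 mm apart (y = +-31 to 37 mm), 4 mm above the deck.
- cell (a point): Centre of the cell's floor, 14 mm above the table, axes as the jig's. The cell is a round recess 63 mm across, 6 mm deep below the deck, open to the chute at deck height; a curved fence 4 mm above the deck closes its far (+x) half and stops the disc.
- pin_a (a point): Tip of one of two upright steel pins, 7 mm thick with round tips, at jig x = 0, y = +50 mm; the other is at y = -50 mm. Tips 41 mm above the table.
- lens_center (a point): Centre of the green glass disc (60 mm across, 12 mm thick, about 75 g), which starts flat on the chute, its top 32 mm above the table. In the cell its centre is 20 mm, its top 26 mm above the table, 2 mm proud of rails and fence.
- spacer_mid (a point): Centre (half-way up) of the orange spacer plate: 122 mm along its x, 56 along y, 8 thick, about 60 g; 40 mm window in the middle, two 12 mm holes on its x axis 50 mm either side of centre. Starts flat on a cork rest 12 mm high, 34 mm wide, so its long edges overhang 9 mm or more. Goes on with its x along the jig's y, either way round; home, its underside is 26 mm above the table.
- pivot (a point): Top of the swing arm's pivot post, at jig x = 60, y = 60 mm, 71 mm above the table; the arm turns about it. The ring's axis is 85 mm from it. The arm's collar round the ring, 88 mm across, lies 42 to 54 mm above the table and passes over pins and spacer.
- yoke (a joint): Swing arm, rad: 0 = fully in against its stop, ring centred over the cell; grows as it swings out (clockwise from above), at most 1.9. Starts 1.5 to 1.75, clear of the pins. Stiff hinge (0.8 N m, about 6 N at the handle), stays where left.
- yoke_handle (a point): Middle of the arm's red handle: a level round bar 18 mm thick pointing away from the pivot, 145 mm from the pivot, 51 mm above the table; free 16 mm inwards and 25 mm outwards of this point. Push its side, counter-clockwise about the pivot, to swing the arm in; it then lies at jig x = y = -42 mm.
- ring (a joint): Turn of the brass screw ring in the arm's collar, rad: 0 = fully up, grows as it screws down (clockwise from above), 2.5 mm per rad; stays where left (0.03 N m friction). Starts 0 to 0.8. With arm in and spacer home it touches the spacer at about 4.0 and is snug at 4.05 to 4.2; it cannot pass 4.3. Its foot, a tube 56 mm across, is 44 mm above the table at 0.
- lug (a point): Top centre of one of two opposite upright lugs (10 mm thick, 24 mm high, 28 mm from the ring's axis) on the ring's flange, 74 mm across; push it round to turn the ring. Lug top 98 mm, flange top 74 mm above the table at turn 0, 10 mm lower when snug. With the arm in, its direction from the cell's centre, counter-clockwise from the jig's x, is -1.498 rad minus the turn.
Not all that is in view belongs to the job. Of the things like the part that bears spacer_mid, leave any that is purple; of the rest the smaller one is meant. There is more than one size of the part that bears lens_center; the job needs the larger.

How it is judged:
On the way, in this order (a step that is already met when the one before it is completed fails the run):
1. the glass disc lies flat in the cell (horizontal distance between lens_center and jig below 0.003 m and z of lens_center in the frame of jig below 0.0215 m and angle between lens_center's own z axis and vertical below 0.06 rad), for 0.2 s.
2. the spacer lies over both pins, flat on the glass, released (all of step 1 and horizontal distance between spacer_mid and jig below 0.004 m and z of spacer_mid in the frame of jig below 0.032 m and angle between spacer_mid's own z axis and vertical below 0.06 rad and angle between the x axis of spacer_mid and the y axis of jig, either way round below 0.08 rad and contact force between spacer and the fingers below 0.1 N), for 0.2 s.
3. the arm is fully in (all of step 1 and horizontal distance between spacer_mid and jig below 0.004 m and z of spacer_mid in the frame of jig below 0.032 m and angle between spacer_mid's own z axis and vertical below 0.06 rad and angle between the x axis of spacer_mid and the y axis of jig, either way round below 0.08 rad and value of joint yoke below 0.04 rad), for 0.2 s.
4. the ring is snug on the spacer (all of step 3 and value of joint ring above 3.85 rad and contact force between ring and spacer above 1 N), for 0.2 s.
At the end, for the whole second after the job is handed in: Disc flat in the cell (3 mm off centre, 1.5 mm high, tilt 0.06 rad at most); spacer over both pins on the glass (4 mm, 2 mm high, tilt 0.06, yaw 0.08 rad); arm within 0.04 rad of its stop; ring past 3.85 rad, pressing on the spacer with over 1 N; all at rest (all of step 4 and linear speed of spacer below 0.02 m/s and velocity of joint ring below 0.1 rad/s); the robot touches nothing.
It fails at once if the glass disc is lifted more than 12 mm off the chute (z of lens_center in the frame of jig above 0.038 m).
It fails at once if another thing on the table is moved more than 30 mm (distance of any of shell0, shell1, shell2, diecup, tape, marker, mug from where it was at the start of the episode above 0.03 m).
It also fails if it takes over 72 s, if anything falls off the work surface, if the arm or the gripper's body presses on something with over 40 N, if the wrist force passes 120 N, or if a joint passes its speed limit or range.

### The arm

A 7-joint arm with a two-finger parallel gripper is mounted at the origin on the work surface. World frame = base frame: x ahead of the robot, y to its left, z up, the work surface at z = 0. Lengths are in m, angles in rad, forces in N, time in s.
With the tool pointing down it reaches from about 0.425 to 0.925 m from the base axis. Payload 6.8 kg.
Tool frame: the origin (TCP) lies at the centre of the arm's flange, where the gripper is bolted on; the fingertips stand 173 mm ahead of it and the grasp point (between the pads) lies 155 mm ahead of it (r.hold_point_z is the distance from the TCP to the grasp point, in m); z points along the fingers, x is the direction in which the jaws open and shut, and the axes are right-handed (so a half turn about z gives the same grasp; the last joint's range is limited). The gripper opens to 85 mm and grips with 20 to 120 N. Pads are 22 mm wide; open, the fingers measure 114 mm over their backs; the gripper's body (76 mm by 85 mm) begins 54 mm behind the grasp point. The pads swing forward as they close: fully open they stand 13 mm farther back than shut.
Start: joints at [1, 0.477, 0.022, 1.555, -0.011, 1.109, -0.083], TCP at [0.301, -0.604, 0.405] pointing down, gripper open.
Joint ranges: [-2.96, 2.96], [-0.34, 2.1], [-1.41, 1.46], [0.24, 2.44], [-1.37, 4.51], [0.17, 1.92], [-2.96, 2.96]. Speed limits (rad/s): [2.39, 2.39, 3.14, 3.14, 3.14, 3.14, 3.14].

### API

Orientations are given as a rotation vector (axis times angle).
In Python, from bench import r gives the robot as it stands.
- The arm moves only by the tool apply_moves, never from a script. Its arguments are lists of equal length, an entry for each row: "dp": the shift along the tool's x, y, z scaled (see below), a list of three; "twist": the turn, a rotation vector about the tool's x, y, z scaled (see below), a list of three; "jaw": the closure in counts, from 0 (fully open) to 255 (shut). In form: {"dp": [[x, y, z], ...], "twist": [[rx, ry, rz], ...], "jaw": [jaw, ...]}. A call has 1 to 20 rows; each row shifts and turns the pose as measured when the row begins, along the tool's axes as they then stand; what a row does not reach is not made up. The controller multiplies each number of a shift by 12 cm and each number of a turn by 120 degrees. A row lasts 1/10 s, in which the tool goes at most 50 mm and 8.59 degrees, less where a joint would pass 70% of its speed; a pose out of reach is approached as far as the arm can. A call with a number of a shift or a turn outside -1 to 1 is refused whole. A call with a gripper value outside its range is refused whole. The fingers move at their own pace and stop on an object; "grip_force" is the grip in N (left out, the last holds). Time passes only in rows, so rows that do not move let the fingers close. It gives the time, the measured TCP pose, the force and the opening at its end, in the units of the state.
- r.get_obs(): the state, without advancing time (a new reading comes with each control period).
- r.grab_frame(name): name is "side" or "top" or "wrist"; returns a dict with "color" (384x512x3 uint8, red, green, blue), "z_map" (384x512 float32, m along the optical axis (not along the pixel's ray), 0 where there is no reading), "intrinsics" (3x3 intrinsics, pixels), "R" (3x3) and "t" (3): a world point X has camera coordinates R X + t; the wrist camera has in their place "hand_eye" (4x4, takes a point from camera to tool coordinates, whose origin is the TCP and whose axes are the tool frame's). Camera axes: x right, y down, z forward; pixel columns grow to the right and rows downward; lengths in m; the calibration is good to about 2 mm. A picture is of the moment at which its call begins: read the wrist's pose just before it.
- r.hand_in(): hands the job in, once; it reports no verdict.
The state is a dict: "clock": time; "joints": joint angles; "qvel": joint speeds; "tau": joint torques, N m; "tcp_pos": TCP position; "orientation": TCP orientation; "contact_force": force on the tool from outside, world axes, zero at the start; "moment": the same for the moment, N m; "grip_width": finger opening in m.
Only numpy, scipy, OpenCV 4.12 (cv2) and the standard library are available. Lean on these libraries where they do the work, as an engineer would, in place of code of your own. Each camera call takes 0.05 s, during which the arm holds its last target.

## Working session

There is one attempt and no reset: what is moved stays moved. The work goes in short steps, Python scripts to look and compute and a tool call to move; the robot and the scene stay as the last step left them, time stands still between calls to the robot, and variables do not carry over. Pictures are saved under pics/ and viewed, and the job is handed in when it is done.

Besides the shell and the picture viewer there is one more tool, called by a JSON object that holds its "op" and its "data", one argument or row to a line. apply_moves: Moves the arm, as the interface text tells. Shifts and turns lie within -1 to 1; 1 stands for 12 cm of shift or 120 degrees of turn. Its arguments: {"type":"object","properties":{"dp":{"type":"array"},"twist":{"type":"array"},"jaw":{"type":"array"},"grip_force":{"type":"number"}},"required":["dp","twist","jaw"]}

```bash
ls -la; mkdir -p pics; cat > h.py <<'E'
import numpy as np, cv2
from bench import r
def save(n,img): cv2.imwrite('pics/'+n, cv2.cvtColor(img,cv2.COLOR_RGB2BGR))
def cast(f,uv,z):
    K=f['intrinsics'];R=np.array(f['R']);t=np.array(f['t'])
    d=R.T@np.linalg.inv(K)@np.array([uv[0],uv[1],1.0]); c=-R.T@t
    return c+d*(z-c[2])/d[2]
def proj(f,X):
    p=f['intrinsics']@(np.array(f['R'])@np.array(X)+np.array(f['t'])); return p[:2]/p[2]
def pts(f):
    K=f['intrinsics'];Z=f['z_map'];v,u=np.mgrid[:Z.shape[0],:Z.shape[1]]
    C=np.stack([(u-K[0,2])/K[0,0]*Z,(v-K[1,2])/K[1,1]*Z,Z],-1)
    W=(C-np.array(f['t']))@np.array(f['R']); W[Z<=0]=np.nan
    return W
E
python3 - <<'E'
from h import *
import pickle
print(r.get_obs())
for n in ['top','side']:
    f=r.grab_frame(n); pickle.dump(f,open(n+'0.pkl','wb')); save(n+'0.png',f['color']); print(n,f['intrinsics'],f['R'],f['t'])
E
```

```text
total 12
drwxr-xr-x  3 agent agent 4096 Dec  5 22:03 .
drwxr-xr-x 23 root  root  4096 Dec  5 22:03 ..
drwxr-xr-x  2 agent agent 4096 Dec  5 22:03 pics
{'clock': 0.0, 'joints': array([ 0.99988758,  0.47775586,  0.02236619,  1.55646845, -0.01153558,
        1.10932834, -0.08312197]), 'qvel': array([ 0.00029129,  0.00101041, -0.00019998,  0.00047109, -0.00048381,
       -0.00318779,  0.00147925]), 'tau': array([-6.42322320e-04, -5.96440315e+01,  1.60756968e+00, -2.81198663e+01,
        1.24169749e-02,  9.28861904e-03,  2.40048348e-05]), 'tcp_pos': array([ 0.30123015, -0.60373128,  0.40374844]), 'orientation': array([-2.67093725e+00,  1.65235228e+00,  2.53704055e-03]), 'contact_force': array([ 0.9369294 , -0.22990061, -0.30695577]), 'moment': array([0.01752094, 0.04509008, 0.02684228]), 'grip_width': 0.08544907433118983}
top [[470.91338923   0.         253.95333306]
 [  0.         470.91338923 193.39831351]
 [  0.           0.           1.        ]] [[-0.02274391 -0.99962767 -0.01507464]
 [-0.99127693  0.02450676 -0.129497  ]
 [ 0.12981822  0.01199788 -0.99146522]] [-0.14395559  0.48377016  1.1380108 ]
side [[362.03426514   0.         253.66786152]
 [  0.         362.03426514 193.24452294]
 [  0.           0.           1.        ]] [[-0.95515721 -0.29561793  0.01687424]
 [-0.15424495  0.44810952 -0.8805716 ]
 [ 0.25275125 -0.84368709 -0.47361262]] [0.37984808 0.23460787 0.65722674]
```

View pics/top0.png

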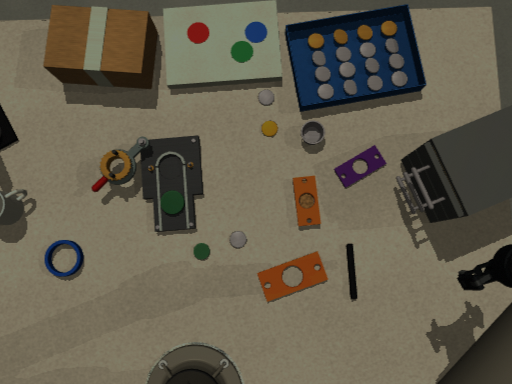

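View pics/side0.png

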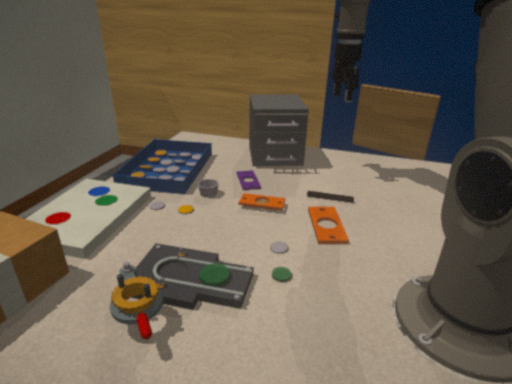

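```bash
python3 - <<'E'
from h import *
import pickle
f=pickle.load(open('top0.pkl','rb')); c=f['color']
a=cv2.resize(c[125:265,80:220],None,fx=5,fy=5,interpolation=cv2.INTER_CUBIC); 
save('crop_jig.png',a[:600,:])
b=cv2.resize(c[140:310,250:400],None,fx=3.5,fy=3.5,interpolation=cv2.INTER_CUBIC); save('crop_sp.png',b)
E
```

```text
(no output)
```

View pics/crop_jig.png

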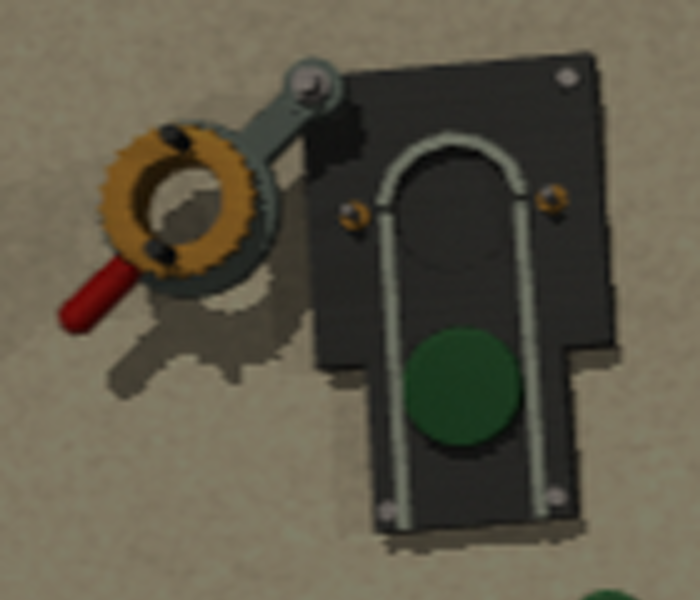

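View pics/crop_sp.png

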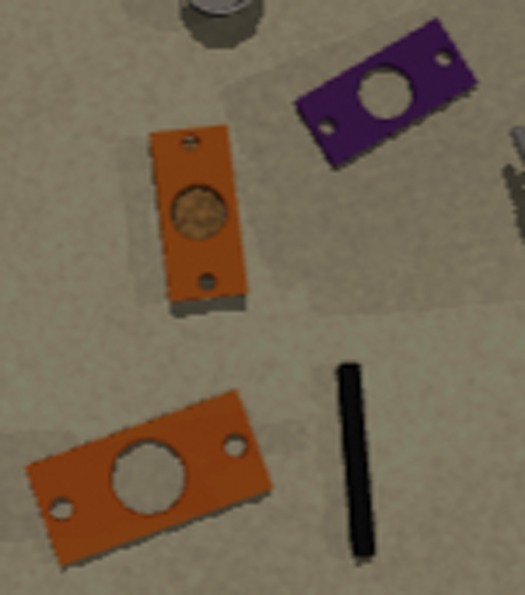

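```bash
python3 - <<'E'
from h import *
import pickle
f=pickle.load(open('top0.pkl','rb')); c=f['color']; W=pts(f)
hsv=cv2.cvtColor(c,cv2.COLOR_RGB2HSV)
def blob(m,u,v):
    n,l,s,ce=cv2.connectedComponentsWithStats(m.astype(np.uint8)); k=l[v,u]; return l==k,s[k],ce[k]
# disc
g=(hsv[...,0]>45)&(hsv[...,0]<85)&(hsv[...,1]>110)
m,s,ce=blob(g,172,203); print('disc',s,ce,cast(f,ce,0.032), 'depth z',np.nanmedian(W[m][:,2]))
(cx,cy),rad=cv2.minEnclosingCircle(np.argwhere(m)[:,::-1].astype(np.float32)); print('encl',cx,cy,rad,cast(f,(cx,cy),.032))
o=(hsv[...,0]>3)&(hsv[...,0]<17)&(hsv[...,1]>180)
m,s,ce=blob(o,298,200); 
print('sp depth',np.nanmedian(W[m][:,2]))
cn=max(cv2.findContours(m.astype(np.uint8),0,1)[0],key=len); rect=cv2.minAreaRect(cn); P=cv2.boxPoints(rect)
Q=np.array([cast(f,p,.020) for p in P]); print('sp',Q.mean(0),Q[:,:2],[np.linalg.norm(Q[i]-Q[(i+1)%4]) for i in range(4)])
m2,s,ce2=blob(o,280,270); print(s)
# pins
for n,p in [('a',(150.6,168)),('b',(190.4,164.6))]:
    for z in (.02,.041): print(n,z,cast(f,p,z))
# deck corners
for n,p in [('TR',(593,55)),('BR',(612,345)),('BL',(320,370)),('fBR',(578,515)),('fBL',(377,532)),('TL~',(345,72))]:
    print(n,cast(f,(80+p[0]/5,125+p[1]/5),.02))
print('pivot',cast(f,(80+309/5,125+83/5),.071))
rd=((hsv[...,0]<4)|(hsv[...,0]>174))&(hsv[...,1]>180)
m,s,ce=blob(rd,98,186); print('handle',s,ce,cast(f,ce,.055))
for p in [(175,138),(160,250)]: print('lug',cast(f,(80+p[0]/5,125+p[1]/5),.097))
E
```

```text
disc [161 191  24  23 434] [172.07603687 202.02534562] [0.4634645  0.04794854 0.032     ] depth z 0.031676938764546546
encl 172.21511840820312 202.0465087890625 11.823495864868164 [0.46340327 0.04760303 0.032     ]
sp depth 0.020125277683013636
sp [ 0.46081551 -0.28514102  0.02      ] [[ 0.51865962 -0.25260551]
 [ 0.52404401 -0.30754887]
 [ 0.40293334 -0.31730872]
 [ 0.39762509 -0.26310096]] [np.float64(0.055206560570686555), np.float64(0.12150329223617849), np.float64(0.054467043017342016), np.float64(0.12148873543567497)]
[ 258  252   69   49 1507]
a 0.02 [0.55281349 0.10464689 0.02      ]
a 0.041 [0.54878388 0.09972274 0.041     ]
b 0.02 [0.55896955 0.0037374  0.02      ]
b 0.041 [0.55482933 0.00062634 0.041     ]
TR [ 0.63254206 -0.01758647  0.02      ]
BR [ 0.48324974 -0.02601091  0.02      ]
BL [0.47422658 0.12079854 0.02      ]
fBR [ 0.39849599 -0.00836591  0.02      ]
fBL [0.39241736 0.09175817 0.02      ]
TL~ [0.62702795 0.10916726 0.02      ]
pivot [0.60897616 0.11458679 0.071     ]
handle [ 92 176  16  15 109] [ 99.29357798 183.60550459] [0.51051069 0.22217041 0.055     ]
lug [0.57738587 0.17165632 0.097     ]
lug [0.52357959 0.17792728 0.097     ]
```

```bash
cat >> h.py <<'E'
from scipy.spatial.transform import Rotation as Ro
def down(yaw,tilt=0.0):
    """tool z down, tool x axis at world angle yaw; tilt about world y axis: positive leans fingertips toward -x"""
    B=np.array([[np.cos(yaw),np.sin(yaw),0],[np.sin(yaw),-np.cos(yaw),0],[0,0,-1]]).T
    B=np.column_stack([[np.cos(yaw),np.sin(yaw),0],[np.sin(yaw),-np.cos(yaw),0],[0,0,-1]])
    return Ro.from_euler('y',tilt).as_matrix()@B
def pose():
    o=r.get_obs(); return np.array(o['tcp_pos']),Ro.from_rotvec(o['orientation']).as_matrix(),o
def plan(p,R,n=None,start=None,step=.045,ang=7.5):
    """interpolated rows from the current pose to p,R (TCP)"""
    p0,R0=start if start else pose()[:2]
    p=np.array(p,float)
    w=Ro.from_matrix(R0.T@R).as_rotvec()
    if n is None: n=int(max(1,np.ceil(np.linalg.norm(p-p0)/step),np.ceil(np.degrees(np.linalg.norm(w))/ang)))
    dps=[];tw=[]
    for i in range(n):
        Ri=R0@Ro.from_rotvec(w*i/n).as_matrix()
        dps.append([round(float(x),3) for x in Ri.T@(p-p0)/n/.12]); tw.append([round(float(x),3)+0. for x in np.degrees(w)/n/120])
    print(n,'rows'); print('dp',str(dps).replace(' ','')); print('tw',str(tw).replace(' ',''))
    return p,R
def st():
    p,R,o=pose(); print('t %.2f'%o['clock'],'p',p.round(4),'yaw %.4f'%np.arctan2(R[1,0],R[0,0]),'z',R[:,2].round(3),'F',np.round(o['contact_force'],1),'M',np.round(o['moment'],2),'w %.4f'%o['grip_width'],'q',np.round(o['joints'],2))
E
python3 - <<'E'
from h import *
import pickle
f=pickle.load(open('top0.pkl','rb')); W=pts(f)
for u,v in [(420,160),(440,190),(470,160),(430,210),(500,140),(460,210)]: print(u,v,W[v,u].round(3))
st()
plan([.50,.06,.42],down(-1.5))
E
```

```text
420 160 [ 0.535 -0.537  0.127]
440 190 [ 0.461 -0.565  0.16 ]
470 160 [ 0.518 -0.617  0.202]
430 210 [ 0.426 -0.577  0.057]
500 140 [ 0.56  -0.685  0.199]
460 210 [ 0.413 -0.591  0.192]
t 0.10 p [ 0.3012 -0.6038  0.4038] yaw -1.1080 z [-0.001  0.001 -1.   ] F [-0.2  0.  -0.3] M [0.03 0.04 0.01] w 0.0856 q [ 1.    0.48  0.02  1.56 -0.01  1.11 -0.08]
16 rows
dp [[-0.263,-0.247,-0.008],[-0.269,-0.24,-0.008],[-0.275,-0.234,-0.008],[-0.281,-0.227,-0.008],[-0.286,-0.22,-0.008],[-0.291,-0.213,-0.008],[-0.296,-0.206,-0.008],[-0.301,-0.198,-0.008],[-0.306,-0.191,-0.008],[-0.311,-0.183,-0.008],[-0.315,-0.176,-0.008],[-0.319,-0.168,-0.008],[-0.323,-0.16,-0.008],[-0.327,-0.152,-0.008],[-0.331,-0.144,-0.008],[-0.334,-0.136,-0.008]]
tw [[0.0,0.0,0.012],[0.0,0.0,0.012],[0.0,0.0,0.012],[0.0,0.0,0.012],[0.0,0.0,0.012],[0.0,0.0,0.012],[0.0,0.0,0.012],[0.0,0.0,0.012],[0.0,0.0,0.012],[0.0,0.0,0.012],[0.0,0.0,0.012],[0.0,0.0,0.012],[0.0,0.0,0.012],[0.0,0.0,0.012],[0.0,0.0,0.012],[0.0,0.0,0.012]]
```

{"op": "apply_moves", "data": {
  "dp": [
    [-0.26, -0.25, -0.03],
    [-0.27, -0.24, -0.03],
    [-0.28, -0.23, 0],
    [-0.28, -0.23, 0],
    [-0.29, -0.22, 0],
    [-0.29, -0.21, 0],
    [-0.3, -0.2, 0],
    [-0.3, -0.2, 0],
    [-0.31, -0.19, 0],
    [-0.31, -0.18, 0],
    [-0.32, -0.18, 0],
    [-0.32, -0.17, 0],
    [-0.32, -0.16, 0],
    [-0.33, -0.15, 0],
    [-0.33, -0.14, 0],
    [-0.33, -0.14, 0]
  ],
  "twist": [
    [0, 0, 0.012],
    [0, 0, 0.012],
    [0, 0, 0.012],
    [0, 0, 0.012],
    [0, 0, 0.012],
    [0, 0, 0.012],
    [0, 0, 0.012],
    [0, 0, 0.012],
    [0, 0, 0.012],
    [0, 0, 0.012],
    [0, 0, 0.012],
    [0, 0, 0.012],
    [0, 0, 0.012],
    [0, 0, 0.012],
    [0, 0, 0.012],
    [0, 0, 0.012]
  ],
  "jaw": [255, 255, 255, 255, 255, 255, 255, 255, 255, 255, 255, 255, 255, 255, 255, 255]
}}

```text
clock: 1.7
tcp_pos: [0.5106, 0.0775, 0.4059]
orientation: [2.252, -2.183, -0.01]
contact_force: [1.0, 0.1, 0.3]
grip_width: -0.0001
```

```bash
cat >> h.py <<'E'
def wrist(name):
    p,R,o=pose(); f=r.grab_frame('wrist'); H=np.array(f['hand_eye'])
    T=np.eye(4);T[:3,:3]=R;T[:3,3]=p
    C=T@H # cam->world
    f['R']=C[:3,:3].T; f['t']=-C[:3,:3].T@C[:3,3]
    import pickle; pickle.dump(f,open(name+'.pkl','wb')); save(name+'.png',f['color']); return f
E
python3 - <<'E'
from h import *
st(); f=wrist('w1'); print(f['intrinsics'],f['hand_eye'])
E
```

```text
t 1.70 p [0.5106 0.0775 0.4059] yaw -1.5400 z [-0.008  0.001 -1.   ] F [1.  0.1 0.3] M [-0.09 -0.08 -0.03] w -0.0001 q [ 0.03  0.24 -0.35  1.91  0.09  1.02 -1.9 ]
[[305.64248956   0.         251.42639497]
 [  0.         305.64248956 189.56687947]
 [  0.           0.           1.        ]] [[ 9.99999659e-01  6.96373154e-04 -4.44169239e-04 -7.10257739e-04]
 [-5.44585086e-04  9.60195309e-01  2.79328967e-01 -6.94226008e-02]
 [ 6.21006414e-04 -2.79328630e-01  9.60195361e-01  3.12572351e-02]
 [ 0.00000000e+00  0.00000000e+00  0.00000000e+00  1.00000000e+00]]
```

View pics/w1.png

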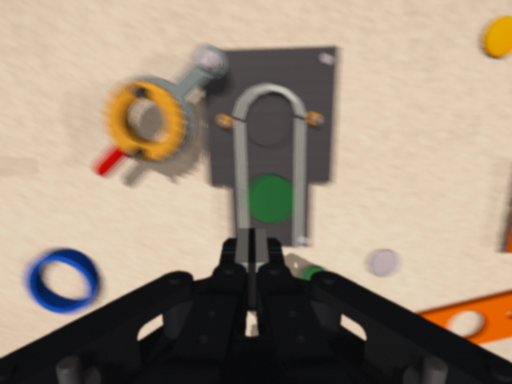

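```bash
python3 - <<'E'
from h import *
st(); f=wrist('w2')
c=f['color']
save('w2c.png',cv2.resize(c[30:260,90:350],None,fx=3,fy=3,interpolation=cv2.INTER_CUBIC)[:, :])
E
```

```text
t 1.75 p [0.5119 0.0854 0.4064] yaw -1.5327 z [-0.006  0.006 -1.   ] F [2.6 6.3 0.3] M [ 0.46 -0.21  0.06] w -0.0001 q [ 0.03  0.24 -0.36  1.9   0.09  1.02 -1.91]
```

```bash
cp w2.png pics/w2x.png 2>/dev/null; ls pics
```

```text
crop_jig.png
crop_sp.png
side0.png
top0.png
w1.png
w2.png
w2c.png
```

View pics/w2c.png

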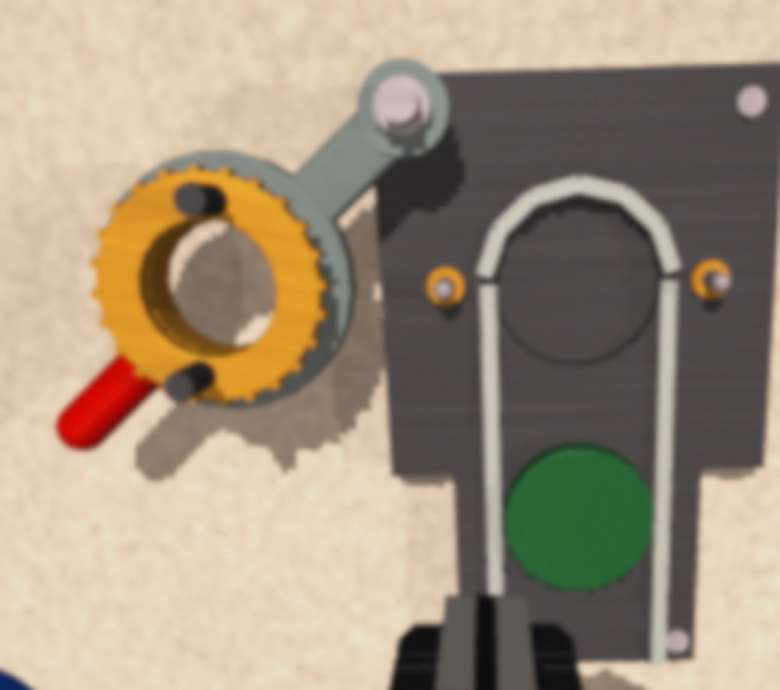

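{"op": "apply_moves", "data": {
  "dp": [
    [0, 0, 0],
    [0, 0, 0]
  ],
  "twist": [
    [0, 0, 0],
    [0, 0, 0]
  ],
  "jaw": [255, 255]
}}

```text
clock: 2.0
tcp_pos: [0.5109, 0.0827, 0.4054]
orientation: [2.266, -2.171, -0.015]
contact_force: [-0.4, 0.1, 0.3]
grip_width: 0.0003
```

```bash
python3 - <<'E'
from h import *
st(); f=wrist('w3'); st()
c=f['color']
save('w3c.png',cv2.resize(c[90:240,200:350],None,fx=4,fy=4,interpolation=cv2.INTER_CUBIC))
save('w3d.png',cv2.resize(c[40:190,90:240],None,fx=4,fy=4,interpolation=cv2.INTER_CUBIC))
E
```

```text
t 2.00 p [0.5109 0.0827 0.4054] yaw -1.5280 z [-0.009  0.004 -1.   ] F [-0.4  0.1  0.3] M [-0.02  0.02 -0.01] w 0.0003 q [ 0.03  0.24 -0.36  1.91  0.09  1.02 -1.9 ]
t 2.05 p [0.5108 0.082  0.4053] yaw -1.5290 z [-0.009  0.004 -1.   ] F [ 0.7 -0.2 -0.8] M [-0.04 -0.04 -0.07] w -0.0000 q [ 0.03  0.24 -0.36  1.91  0.09  1.02 -1.9 ]
```

View pics/w3c.png

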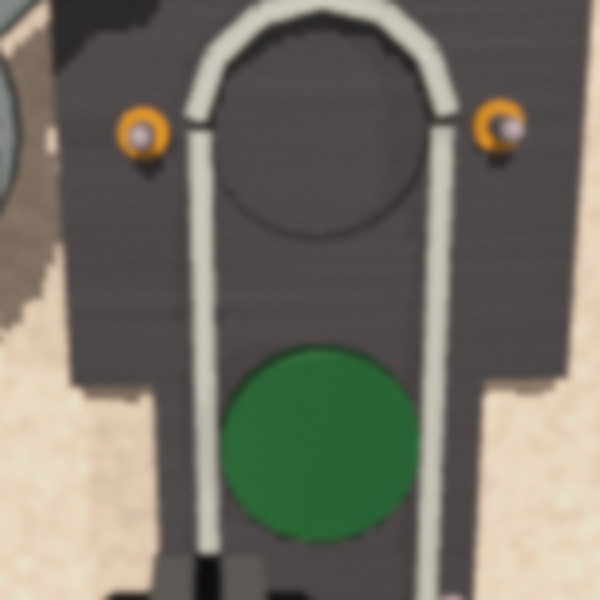

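View pics/w3d.png

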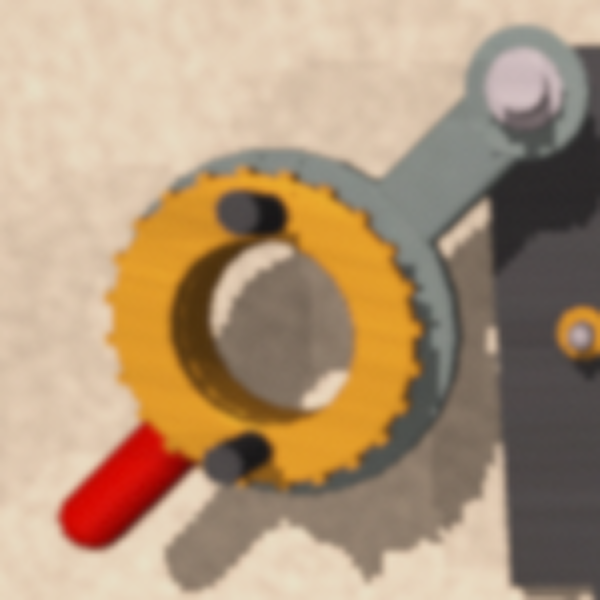

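```bash
cat > m.py <<'E'
from h import *
import pickle
f=pickle.load(open('w3.pkl','rb'))
def cc(x,y,ox,oy,z): return cast(f,(ox+(x+.5)/4-.5,oy+(y+.5)/4-.5),z)
A=cc(141,135,200,90,.041);B=cc(513,128,200,90,.041)
print('pins tip',A,B,(A+B)/2,np.linalg.norm(A-B),np.arctan2(*(-(A-B)[:2]*[1,-1])))
A=cc(144,134,200,90,.021);B=cc(499,126,200,90,.021)
print('washers',A,B,(A+B)/2,np.linalg.norm(A-B))
print('deck corner',cc(70,385,200,90,.02),cc(568,378,200,90,.02))
print('disc',cc(320,444,200,90,.032))
P=cc(517,80,90,40,.071); print('pivot',P)
L1=cc(236,212,90,40,.097);L2=cc(224,462,90,40,.097); print('lugs',L1,L2,np.linalg.norm(L1-L2),(L1+L2)/2)
print('handle tip',cc(88,523,90,40,.051),'handle start',cc(170,455,90,40,.055))
E
python3 m.py
```

```text
pins tip [0.55288267 0.10475353 0.041     ] [0.55902984 0.00597536 0.041     ] [0.55595625 0.05536445 0.041     ] 0.09896926664845666 0.062151877541996484
washers [0.55157037 0.1050129  0.021     ] [0.55815041 0.00513139 0.021     ] [0.55486039 0.05507214 0.021     ] 0.10009801914189291
deck corner [0.47648509 0.12522073 0.02      ] [ 0.48536462 -0.02400763  0.02      ]
disc [0.46520022 0.05005534 0.032     ]
pivot [0.61196556 0.11935163 0.071     ]
lugs [0.58021479 0.17685495 0.097     ] [0.52538103 0.18252633 0.097     ] 0.05512627386604676 [0.55279791 0.17969064 0.097     ]
handle tip [0.49791849 0.23633818 0.051     ] handle start [0.51833328 0.21123796 0.055     ]
```

```bash
cat >> h.py <<'E'
def tip(p,R,L=.173): return np.array(p)-L*R[:,2]
E
python3 - <<'E'
from h import *
R=down(-1.51,np.radians(15))
a=plan(tip([.413,.046,.06],R),R); b=plan(tip([.413,.046,.0255],R),R,start=a); print(a[0],b[0])
E
```

```text
5 rows
dp [[0.058,0.088,0.298],[0.058,0.073,0.302],[0.058,0.058,0.305],[0.058,0.043,0.307],[0.059,0.028,0.309]]
tw [[-0.024,-0.001,-0.002],[-0.024,-0.001,-0.002],[-0.024,-0.001,-0.002],[-0.024,-0.001,-0.002],[-0.024,-0.001,-0.002]]
1 rows
dp [[0.005,-0.074,0.278]]
tw [[0.0,0.0,0.0]]
[0.45777569 0.046      0.22710517] [0.45777569 0.046      0.19260517]
```

{"op": "apply_moves", "data": {
  "dp": [
    [0.06, 0.09, 0.25],
    [0.06, 0.07, 0.28],
    [0.06, 0.06, 0.28],
    [0.06, 0.04, 0.28],
    [0.06, 0.03, 0.25],
    [0, 0, 0]
  ],
  "twist": [
    [-0.024, 0, 0],
    [-0.024, 0, 0],
    [-0.024, 0, 0],
    [-0.024, 0, 0],
    [-0.024, 0, 0],
    [0, 0, 0]
  ],
  "jaw": [255, 255, 255, 255, 255, 255]
}}

```text
clock: 2.65
tcp_pos: [0.4584, 0.0357, 0.2461]
orientation: [2.11, -2.049, -0.273]
contact_force: [0.5, -0.7, -0.4]
grip_width: 0.0002
```

```bash
python3 - <<'E'
from h import *
R=down(-1.51,np.radians(15)); st(); p,Rc,_=pose(); print('tip',p+.173*Rc[:,2])
a=plan(tip([.413,.046,.0255],R),R); 
E
```

```text
t 2.65 p [0.4584 0.0357 0.2461] yaw -1.5417 z [-0.26  -0.006 -0.966] F [ 0.5 -0.7 -0.4] M [ 0.05 -0.21 -0.02] w 0.0002 q [ 0.07  0.45 -0.33  2.08  0.1   0.89 -1.86]
tip [0.41335904 0.03464646 0.07910758]
2 rows
dp [[-0.043,-0.057,0.216],[-0.041,-0.057,0.216]]
tw [[0.0,-0.001,-0.008],[0.0,-0.001,-0.008]]
```

{"op": "apply_moves", "data": {
  "dp": [
    [-0.04, -0.057, 0.18],
    [-0.04, -0.05, 0.18],
    [0, 0, 0]
  ],
  "twist": [
    [0, 0, -0.008],
    [0, 0, -0.008],
    [0, 0, 0]
  ],
  "jaw": [255, 255, 255]
}}

```text
clock: 2.95
tcp_pos: [0.4617, 0.0435, 0.2032]
orientation: [2.146, -2.026, -0.27]
contact_force: [0.0, -0.5, 0.4]
grip_width: -0.0001
```

```bash
python3 - <<'E'
from h import *
R=down(-1.51,np.radians(15)); st(); p,Rc,_=pose(); print('tip',p+.173*Rc[:,2])
a=plan(tip([.413,.046,.0255],R),R); f=r.grab_frame('side'); save('s1.png',cv2.resize(f['color'][220:350,90:290],None,fx=3.5,fy=3.5))
E
```

```text
t 2.95 p [0.4617 0.0435 0.2032] yaw -1.5143 z [-0.252 -0.005 -0.968] F [ 0.  -0.5  0.4] M [ 0.04 -0.23 -0.01] w -0.0001 q [ 0.05  0.52 -0.32  2.09  0.14  0.8  -1.87]
tip [0.41801098 0.04273529 0.03582194]
1 rows
dp [[-0.021,0.008,0.094]]
tw [[-0.003,-0.002,-0.002]]
```

View pics/s1.png

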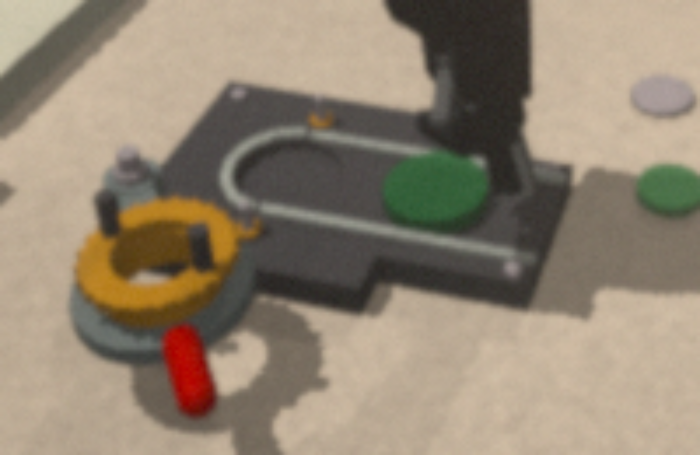

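{"op": "apply_moves", "data": {
  "dp": [
    [-0.02, 0.01, 0.09],
    [0, 0, 0.02],
    [0, 0, 0]
  ],
  "twist": [
    [-0.003, 0, 0],
    [0, 0, 0],
    [0, 0, 0]
  ],
  "jaw": [255, 255, 255]
}}

```text
clock: 3.3
tcp_pos: [0.4592, 0.0453, 0.1948]
orientation: [2.144, -2.03, -0.268]
contact_force: [0.1, 0.9, 0.7]
grip_width: -0.0001
```

```bash
python3 - <<'E'
from h import *
st(); p,Rc,_=pose(); print('tip',p+.173*Rc[:,2])
R=down(-1.51,np.radians(15))
a=plan(tip([.495,.0485,.0255],R),R,n=8)
E
```

```text
t 3.30 p [0.4592 0.0453 0.1948] yaw -1.5172 z [-0.251 -0.005 -0.968] F [0.1 0.9 0.7] M [ 0.05 -0.33 -0.01] w -0.0001 q [ 0.04  0.54 -0.32  2.1   0.14  0.78 -1.89]
tip [0.41581886 0.04450272 0.02736387]
8 rows
dp [[0.001,-0.082,-0.019],[0.001,-0.082,-0.019],[0.001,-0.082,-0.019],[0.001,-0.082,-0.019],[0.001,-0.082,-0.019],[0.001,-0.082,-0.019],[0.002,-0.082,-0.019],[0.002,-0.082,-0.019]]
tw [[0.0,0.0,0.0],[0.0,0.0,0.0],[0.0,0.0,0.0],[0.0,0.0,0.0],[0.0,0.0,0.0],[0.0,0.0,0.0],[0.0,0.0,0.0],[0.0,0.0,0.0]]
```

{"op": "apply_moves", "data": {
  "dp": [
    [0, -0.08, -0.019],
    [0, -0.08, -0.019],
    [0, -0.08, -0.019],
    [0, -0.08, -0.019],
    [0, -0.08, -0.019],
    [0, -0.08, -0.019],
    [0, -0.08, -0.019],
    [0, -0.08, -0.019],
    [0, 0, 0]
  ],
  "twist": [
    [0, 0, 0],
    [0, 0, 0],
    [0, 0, 0],
    [0, 0, 0],
    [0, 0, 0],
    [0, 0, 0],
    [0, 0, 0],
    [0, 0, 0],
    [0, 0, 0]
  ],
  "jaw": [255, 255, 255, 255, 255, 255, 255, 255, 255]
}}

```text
clock: 4.2
tcp_pos: [0.5461, 0.0498, 0.1946]
orientation: [2.144, -2.031, -0.267]
contact_force: [0.3, 0.2, 0.5]
grip_width: 0.0002
```

```bash
python3 - <<'E'
from h import *
st(); p,Rc,_=pose(); print('tip',p+.173*Rc[:,2])
R=down(-1.51,np.radians(15))
a=plan(tip([.512,.0495,.0255],R),R,n=8)
f=r.grab_frame('side'); save('s2.png',cv2.resize(f['color'][220:350,90:290],None,fx=3.5,fy=3.5))
E
```

```text
t 4.20 p [0.5461 0.0498 0.1946] yaw -1.5181 z [-0.249 -0.005 -0.968] F [0.3 0.2 0.5] M [ 0.01 -0.33 -0.03] w 0.0002 q [ 0.03  0.63 -0.29  1.9   0.15  0.89 -1.86]
tip [0.50294103 0.04898552 0.02707292]
8 rows
dp [[0.001,-0.011,-0.001],[0.001,-0.011,-0.001],[0.001,-0.011,-0.001],[0.001,-0.011,-0.001],[0.001,-0.011,-0.001],[0.001,-0.011,-0.001],[0.001,-0.011,-0.001],[0.001,-0.011,-0.001]]
tw [[-0.001,0.0,0.0],[-0.001,0.0,0.0],[-0.001,0.0,0.0],[-0.001,0.0,0.0],[-0.001,0.0,0.0],[-0.001,0.0,0.0],[-0.001,0.0,0.0],[-0.001,0.0,0.0]]
```

View pics/s2.png

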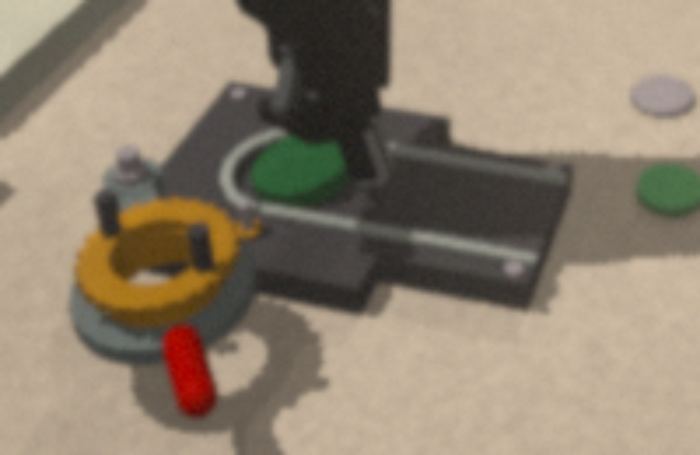

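{"op": "apply_moves", "data": {
  "dp": [
    [0, -0.02, -0.003],
    [0, -0.02, -0.003],
    [0, -0.02, -0.003],
    [0, -0.02, -0.003],
    [0, -0.02, -0.003]
  ],
  "twist": [
    [0, 0, 0],
    [0, 0, 0],
    [0, 0, 0],
    [0, 0, 0],
    [0, 0, 0]
  ],
  "jaw": [255, 255, 255, 255, 255]
}}

```text
clock: 4.75
tcp_pos: [0.5573, 0.0503, 0.1928]
orientation: [2.143, -2.03, -0.268]
contact_force: [-0.9, 0.5, 0.0]
grip_width: -0.0001
```

```bash
python3 - <<'E'
from h import *
st(); p,Rc,_=pose(); print('tip',p+.173*Rc[:,2])
f=r.grab_frame('side'); save('s3.png',cv2.resize(f['color'][240:340,120:240],None,fx=5,fy=5))
E
```

```text
t 4.75 p [0.5573 0.0503 0.1928] yaw -1.5175 z [-0.251 -0.005 -0.968] F [-0.9  0.5  0. ] M [-0.02 -0.18 -0.02] w -0.0001 q [ 0.03  0.65 -0.29  1.87  0.16  0.9  -1.86]
tip [0.51385501 0.04940768 0.0253258 ]
```

View pics/s3.png

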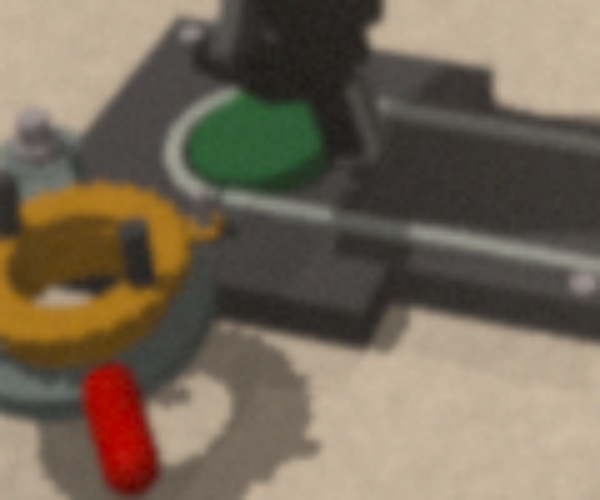

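{"op": "apply_moves", "data": {
  "dp": [
    [0, -0.02, -0.005],
    [0, -0.02, -0.005],
    [0, -0.02, -0.005]
  ],
  "twist": [
    [0, 0, 0],
    [0, 0, 0],
    [0, 0, 0]
  ],
  "jaw": [255, 255, 255]
}}

```text
clock: 5.1
tcp_pos: [0.5626, 0.0508, 0.1921]
orientation: [2.138, -2.024, -0.276]
contact_force: [-8.0, -0.3, 5.3]
grip_width: -0.0002
```

```bash
python3 - <<'E'
from h import *
st(); p,Rc,_=pose(); print('tip',p+.173*Rc[:,2])
f=r.grab_frame('side'); save('s4.png',cv2.resize(f['color'][240:340,120:240],None,fx=5,fy=5))
E
```

```text
t 5.10 p [0.5626 0.0508 0.1921] yaw -1.5170 z [-0.259 -0.006 -0.966] F [-8.  -0.3  5.3] M [-0.02  1.61 -0.  ] w -0.0002 q [ 0.03  0.66 -0.29  1.86  0.16  0.92 -1.85]
tip [0.51774536 0.0497266  0.02501185]
```

View pics/s4.png

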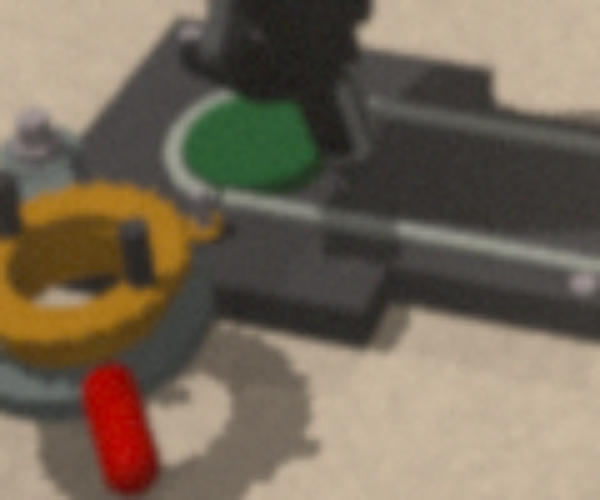

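{"op": "apply_moves", "data": {
  "dp": [
    [0, 0.05, 0.01],
    [0, 0.1, 0],
    [0, 0.1, -0.1],
    [0, 0.1, -0.25],
    [0, 0.1, -0.3],
    [0, 0, -0.3],
    [0, 0, 0],
    [0, 0, 0]
  ],
  "twist": [
    [0, 0, 0],
    [0, 0, 0],
    [0.03, 0, 0],
    [0.03, 0, 0],
    [0.03, 0, 0],
    [0.03, 0, 0],
    [0, 0, 0],
    [0, 0, 0]
  ],
  "jaw": [255, 255, 255, 255, 255, 255, 255, 255]
}}

```text
clock: 5.95
tcp_pos: [0.5211, 0.0474, 0.3199]
orientation: [-2.276, 2.157, 0.007]
contact_force: [-0.6, -0.3, -0.2]
grip_width: 0.0
```

```bash
python3 - <<'E'
from h import *
st(); f=wrist('w4'); c=f['color']; v=[int(x) for x in proj(f,[.554,.054,.024])]; print(v)
u0=max(0,v[0]-70);v0=max(0,v[1]-60)
print(u0,v0); save('w4c.png',cv2.resize(c[v0:v0+120,u0:u0+140],None,fx=5,fy=5,interpolation=cv2.INTER_CUBIC))
g=r.grab_frame('side'); save('s5.png',cv2.resize(g['color'][240:340,120:240],None,fx=5,fy=5))
E
```

```text
t 5.95 p [0.5211 0.0474 0.3199] yaw -1.5169 z [ 0.001  0.007 -1.   ] F [-0.6 -0.3 -0.2] M [-0.04 -0.01 -0.01] w 0.0000 q [ 0.06  0.35 -0.33  1.98  0.14  0.83 -1.86]
[249, 144]
179 84
```

View pics/w4c.png

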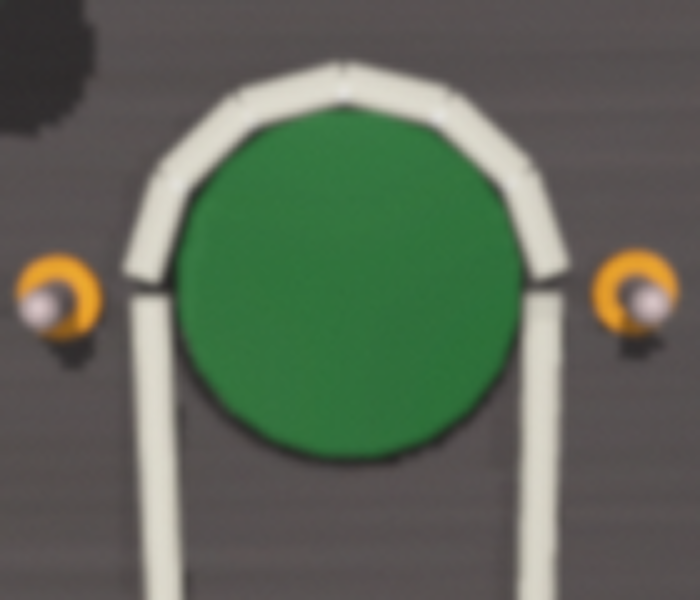

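View pics/s5.png

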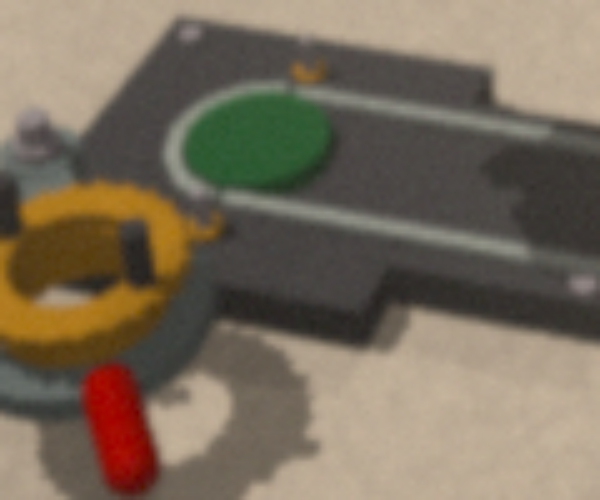

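```bash
cat > tilt.py <<'E'
from h import *
import pickle,sys
f=pickle.load(open(sys.argv[1]+'.pkl','rb')); W=pts(f)
hsv=cv2.cvtColor(f['color'],cv2.COLOR_RGB2HSV)
g=((hsv[...,0]>45)&(hsv[...,0]<85)&(hsv[...,1]>90)).astype(np.uint8)
n,l,s,ce=cv2.connectedComponentsWithStats(g); k=1+np.argmax(s[1:,4]); m=l==k
m=cv2.erode(m.astype(np.uint8),np.ones((5,5)))>0
P=W[m]; P=P[~np.isnan(P[:,0])]; A=np.c_[P[:,:2]-P[:,:2].mean(0),np.ones(len(P))]; co=np.linalg.lstsq(A,P[:,2],rcond=None)[0]
print('disc ctr px',ce[k],'plane slope',co,'xy',cast(f,ce[k],.026))
# deck reference
d=(hsv[...,2]<100)&(np.abs(W[...,2]-.02)<.006); P=W[d]; P=P[(abs(P[:,0]-.55)<.07)&(abs(P[:,1]-.05)<.07)]
A=np.c_[P[:,:2]-P[:,:2].mean(0),np.ones(len(P))]; print('deck',np.linalg.lstsq(A,P[:,2],rcond=None)[0],len(P))
E
python3 tilt.py w4
python3 - <<'E'
from h import *
import pickle
f=pickle.load(open('w4.pkl','rb'))
def cc(x,y,z): return cast(f,(179+(x+.5)/5-.5,84+(y+.5)/5-.5),z)
for a,b,z in [((40,309),(652,302),.041),((59,297),(636,293),.022)]:
    A=cc(*a,z);B=cc(*b,z); print(A,B,(A+B)/2,np.linalg.norm(A-B),np.arctan2(-(A-B)[0],(A-B)[1]))
E
```

```text
disc ctr px [248.24874039 140.6661363 ] plane slope [-0.0008292   0.00126194  0.02560967] xy [0.55774739 0.05512212 0.026     ]
deck [-0.00136334  0.0003121   0.01961804] 17468
[0.55302641 0.10469274 0.041     ] [0.5596554  0.00581598 0.041     ] [0.55634091 0.05525436 0.041     ] 0.09909872192028622 0.0669428278599847
[0.55243626 0.10540549 0.022     ] [0.5586948  0.00520267 0.022     ] [0.55556553 0.05530408 0.022     ] 0.10039808217769683 0.06237767855363992
```

```bash
python3 - <<'E'
from h import *
plan([.44,-.283,.33],down(-1.488))
E
```

```text
8 rows
dp [[0.339,0.103,-0.014],[0.339,0.105,-0.014],[0.338,0.106,-0.013],[0.338,0.107,-0.013],[0.338,0.108,-0.013],[0.337,0.109,-0.012],[0.337,0.111,-0.012],[0.336,0.112,-0.012]]
tw [[0.0,0.0,-0.002],[0.0,0.0,-0.002],[0.0,0.0,-0.002],[0.0,0.0,-0.002],[0.0,0.0,-0.002],[0.0,0.0,-0.002],[0.0,0.0,-0.002],[0.0,0.0,-0.002]]
```

{"op": "apply_moves", "data": {
  "dp": [
    [0.34, 0.1, -0.01],
    [0.34, 0.1, -0.01],
    [0.34, 0.11, -0.01],
    [0.34, 0.11, -0.01],
    [0.34, 0.11, -0.01],
    [0.34, 0.11, -0.01],
    [0.34, 0.11, -0.01],
    [0.34, 0.11, -0.01],
    [0, 0, 0],
    [0, 0, 0]
  ],
  "twist": [
    [0, 0, -0.002],
    [0, 0, -0.002],
    [0, 0, -0.002],
    [0, 0, -0.002],
    [0, 0, -0.002],
    [0, 0, -0.002],
    [0, 0, -0.002],
    [0, 0, -0.002],
    [0, 0, 0],
    [0, 0, 0]
  ],
  "jaw": [0, 0, 0, 0, 0, 0, 0, 0, 0, 0]
}}

```text
clock: 7.05
tcp_pos: [0.437, -0.2962, 0.312]
orientation: [2.322, -2.115, -0.044]
contact_force: [0.4, 0.8, 0.4]
grip_width: 0.0853
```

```bash
cat > sp.py <<'E'
from h import *
import sys
st(); f=wrist(sys.argv[1]); hsv=cv2.cvtColor(f['color'],cv2.COLOR_RGB2HSV)
o=((hsv[...,0]>3)&(hsv[...,0]<17)&(hsv[...,1]>180)).astype(np.uint8)
for cn in cv2.findContours(o,0,1)[0]:
    if cv2.contourArea(cn)<500: continue
    P=cv2.boxPoints(cv2.minAreaRect(cn)); Q=np.array([cast(f,p,.02) for p in P])[:,:2]
    e=[Q[(i+1)%4]-Q[i] for i in range(4)]; L=[np.linalg.norm(x) for x in e]; k=np.argmax(L)
    print(P.mean(0),'ctr',Q.mean(0).round(4),'sides',np.round(L,4),'yaw mod pi',np.arctan2(e[k][1],e[k][0]))
E
python3 sp.py w5
```

```text
t 7.05 p [ 0.437  -0.2962  0.312 ] yaw -1.4775 z [-0.021  0.019 -1.   ] F [0.4 0.8 0.4] M [ 0.02 -0.07  0.  ] w 0.0853 q [ 0.64  0.37 -0.19  1.97  0.08  0.84 -1.08]
[207.19272 311.60034] ctr [ 0.2882 -0.2569] sides [0.1282 0.077  0.1385 0.0812] yaw mod pi 1.9126208682604904
[248.99597 144.25775] ctr [ 0.4601 -0.2849] sides [0.1214 0.0542 0.1209 0.0623] yaw mod pi 0.04250868870432282
```

View pics/w5.png

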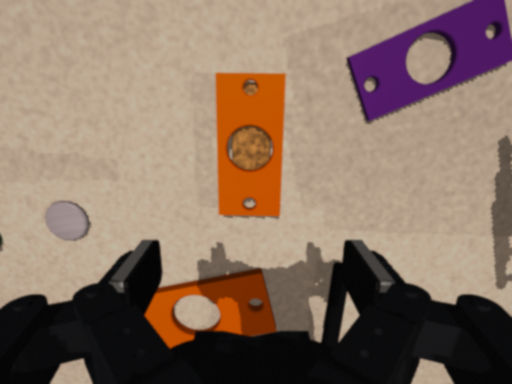

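```bash
python3 - <<'E'
from h import *
import pickle
f=pickle.load(open('w5.pkl','rb'))
hsv=cv2.cvtColor(f['color'],cv2.COLOR_RGB2HSV)
o=((hsv[...,0]>3)&(hsv[...,0]<17)&(hsv[...,1]>180)).astype(np.uint8)
cs,h=cv2.findContours(o,cv2.RETR_CCOMP,1)
for i,cn in enumerate(cs):
    x,y,w,hh=cv2.boundingRect(cn)
    if y<230 and cv2.contourArea(cn)>30: 
        M=cv2.moments(cn); ce=(M['m10']/M['m00'],M['m01']/M['m00']); print(ce,cv2.contourArea(cn),h[0][i][3],cast(f,ce,.02))
        if cv2.contourArea(cn)>3000:
            P=cv2.approxPolyDP(cn,8,True)[:,0]; Q=np.array([cast(f,p,.02)[:2] for p in P]); print(P.tolist(),Q.round(4).tolist(),Q.mean(0))
            # fit lines to the long edges in world
            C=np.array([cast(f,p,.02)[:2] for p in cn[:,0]]); r_=cv2.minAreaRect(C.astype(np.float32)*1000); print(r_)
E
```

```text
(249.5281492302506, 142.49606697381728) 8899.0 -1 [ 0.4658072  -0.28495723  0.02      ]
[[218, 73], [219, 212], [278, 215], [284, 74]] [[0.5185, -0.2549], [0.4, -0.263], [0.4026, -0.3168], [0.5226, -0.3072]] [ 0.46089871 -0.2854962 ]
((460.1978759765625, -285.36737060546875), (121.2364730834961, 54.763214111328125), 4.798448085784912)
(249.0634278002699, 202.54520917678812) 123.5 3 [ 0.41189885 -0.28950781  0.02      ]
(249.34631751227496, 147.48837970540097) 1527.5 3 [ 0.46155534 -0.28519358  0.02      ]
(250.109649122807, 86.29166666666666) 152.0 3 [ 0.51085228 -0.28127315  0.02      ]
```

```bash
python3 - <<'E'
from h import *
st(); a=plan([.461,-.2853,.22],down(-1.488),n=4)
E
```

```text
t 7.10 p [ 0.4368 -0.2965  0.3119] yaw -1.4776 z [-0.022  0.018 -1.   ] F [-1.2 -1.1  0.4] M [-0.08  0.08  0.02] w 0.0853 q [ 0.64  0.37 -0.19  1.97  0.08  0.84 -1.08]
4 rows
dp [[-0.015,-0.056,0.191],[-0.016,-0.055,0.191],[-0.017,-0.054,0.191],[-0.018,-0.053,0.191]]
tw [[0.002,0.002,0.001],[0.002,0.002,0.001],[0.002,0.002,0.001],[0.002,0.002,0.001]]
```

{"op": "apply_moves", "data": {
  "dp": [
    [-0.015, -0.056, 0.19],
    [-0.016, -0.055, 0.19],
    [-0.017, -0.054, 0.19],
    [-0.018, -0.053, 0.19],
    [0, 0, 0],
    [0, 0, 0]
  ],
  "twist": [
    [0.002, 0.002, 0.001],
    [0.002, 0.002, 0.001],
    [0.002, 0.002, 0.001],
    [0.002, 0.002, 0.001],
    [0, 0, 0],
    [0, 0, 0]
  ],
  "jaw": [0, 0, 0, 0, 0, 0]
}}

```text
clock: 7.7
tcp_pos: [0.464, -0.277, 0.2156]
orientation: [-2.324, 2.111, 0.014]
contact_force: [-0.6, 0.5, 0.0]
grip_width: 0.0852
```

```bash
python3 - <<'E'
from h import *
st(); a=plan([.461,-.2853,.181],down(-1.488),n=2)
E
```

```text
t 7.70 p [ 0.464  -0.277   0.2156] yaw -1.4749 z [-0.006  0.007 -1.   ] F [-0.6  0.5  0. ] M [0.01 0.02 0.06] w 0.0852 q [ 0.56  0.53 -0.17  2.01  0.14  0.63 -1.18]
2 rows
dp [[0.034,0.015,0.144],[0.034,0.015,0.144]]
tw [[0.001,0.002,0.003],[0.001,0.002,0.003]]
```

{"op": "apply_moves", "data": {
  "dp": [
    [0.05, 0.02, 0.1],
    [0.02, 0.01, 0.1],
    [0, 0, 0],
    [0, 0, 0]
  ],
  "twist": [
    [0.002, 0.003, 0.006],
    [0, 0, 0],
    [0, 0, 0],
    [0, 0, 0]
  ],
  "jaw": [0, 0, 0, 0]
}}

```text
clock: 8.1
tcp_pos: [0.4611, -0.2866, 0.1919]
orientation: [-2.311, 2.128, -0.003]
contact_force: [-0.2, 0.1, 0.7]
grip_width: 0.0851
```

```bash
python3 - <<'E'
from h import *
st(); a=plan([.461,-.2853,.181],down(-1.488),n=2)
E
```

```text
t 8.10 p [ 0.4611 -0.2866  0.1919] yaw -1.4885 z [ 0.002 -0.001 -1.   ] F [-0.2  0.1  0.7] M [-0.01 -0.   -0.02] w 0.0851 q [ 0.57  0.57 -0.16  2.01  0.16  0.57 -1.19]
2 rows
dp [[-0.006,0.0,0.046],[-0.006,-0.0,0.046]]
tw [[0.0,0.0,0.0],[0.0,0.0,0.0]]
```

{"op": "apply_moves", "data": {
  "dp": [
    [-0.01, 0, 0.06],
    [0, 0, 0.04],
    [0, 0, 0],
    [0, 0, 0]
  ],
  "twist": [
    [0, 0, 0],
    [0, 0, 0],
    [0, 0, 0],
    [0, 0, 0]
  ],
  "jaw": [0, 0, 0, 0]
}}

```text
clock: 8.5
tcp_pos: [0.4611, -0.2858, 0.1796]
orientation: [-2.31, 2.129, -0.005]
contact_force: [-0.3, -1.1, -0.4]
grip_width: 0.0856
```

```bash
python3 - <<'E'
from h import *
st(); f=wrist('w6'); g=r.grab_frame('side'); save('s6.png',cv2.resize(g['color'][150:260,210:340],None,fx=5,fy=5))
E
```

```text
t 8.50 p [ 0.4611 -0.2858  0.1796] yaw -1.4892 z [ 0.003 -0.002 -1.   ] F [-0.3 -1.1 -0.4] M [-0.03 -0.03 -0.02] w 0.0856 q [ 0.56  0.59 -0.15  2.02  0.16  0.55 -1.19]
```

View pics/w6.png

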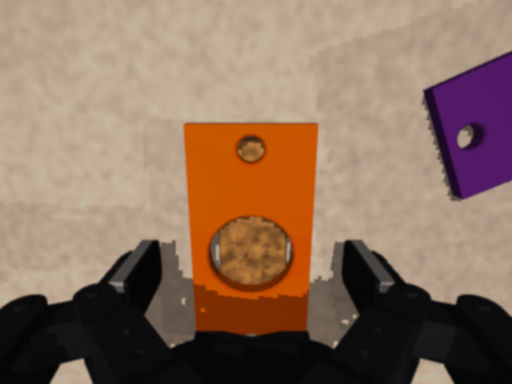

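View pics/s6.png

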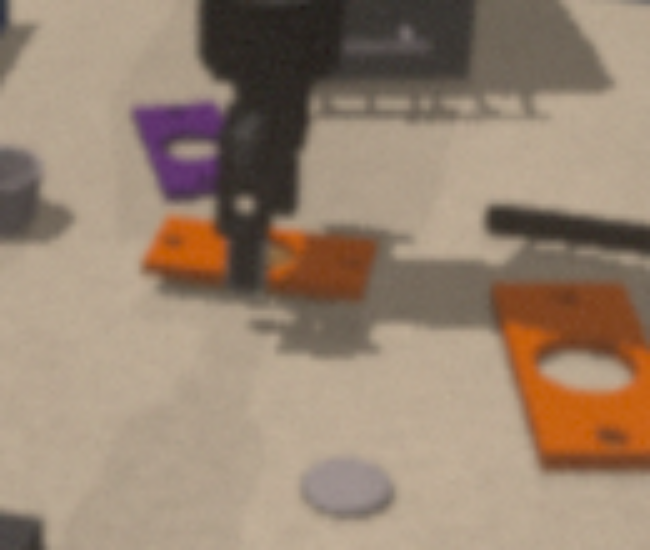

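{"op": "apply_moves", "data": {
  "dp": [
    [0, 0, 0],
    [0, 0, 0],
    [0, 0, 0],
    [0, 0, 0],
    [0, 0, 0],
    [0, 0, 0],
    [0, 0, 0],
    [0, 0, 0]
  ],
  "twist": [
    [0, 0, 0],
    [0, 0, 0],
    [0, 0, 0],
    [0, 0, 0],
    [0, 0, 0],
    [0, 0, 0],
    [0, 0, 0],
    [0, 0, 0]
  ],
  "jaw": [255, 255, 255, 255, 255, 255, 255, 255],
  "grip_force": 40
}}

```text
clock: 9.4
tcp_pos: [0.4613, -0.2858, 0.1804]
orientation: [-2.309, 2.128, -0.007]
contact_force: [-0.3, 0.4, 0.3]
grip_width: 0.0548
```

```bash
python3 - <<'E'
from h import *
st(); g=r.grab_frame('side'); save('s7.png',cv2.resize(g['color'][150:260,210:340],None,fx=5,fy=5))
E
```

```text
t 9.40 p [ 0.4613 -0.2858  0.1804] yaw -1.4892 z [ 0.004 -0.002 -1.   ] F [-0.3  0.4  0.3] M [ 0.05  0.06 -0.02] w 0.0548 q [ 0.56  0.58 -0.15  2.02  0.16  0.55 -1.19]
```

View pics/s7.png

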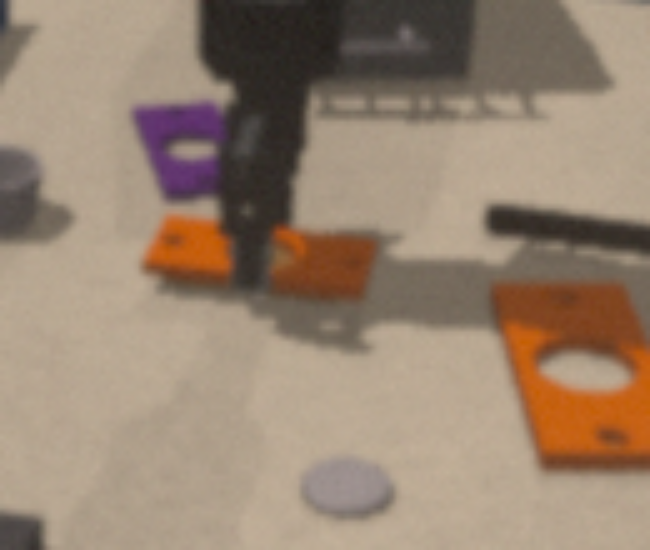

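{"op": "apply_moves", "data": {
  "dp": [
    [0, 0, -0.1],
    [0, 0, -0.25],
    [0, 0, -0.3],
    [0, 0, -0.25],
    [0, 0, 0]
  ],
  "twist": [
    [0, 0, 0],
    [0, 0, 0],
    [0, 0, 0],
    [0, 0, 0],
    [0, 0, 0]
  ],
  "jaw": [255, 255, 255, 255, 255]
}}

```text
clock: 9.95
tcp_pos: [0.4606, -0.2853, 0.2939]
orientation: [-2.31, 2.128, -0.003]
contact_force: [-0.2, 0.3, -0.3]
grip_width: 0.0549
```

```bash
python3 - <<'E'
from h import *
st(); plan([.545,.055,.28],down(.064),n=15)
E
```

```text
t 9.95 p [ 0.4606 -0.2853  0.2939] yaw -1.4887 z [ 0.002 -0.001 -1.   ] F [-0.2  0.3 -0.3] M [-0.06 -0.07  0.03] w 0.0549 q [ 0.59  0.4  -0.19  1.97  0.11  0.78 -1.15]
15 rows
dp [[-0.185,-0.062,0.008],[-0.177,-0.081,0.008],[-0.168,-0.099,0.008],[-0.157,-0.116,0.008],[-0.144,-0.131,0.008],[-0.13,-0.145,0.008],[-0.114,-0.158,0.008],[-0.097,-0.169,0.008],[-0.079,-0.178,0.008],[-0.06,-0.185,0.008],[-0.041,-0.19,0.008],[-0.021,-0.194,0.008],[-0.001,-0.195,0.008],[0.019,-0.194,0.008],[0.039,-0.191,0.008]]
tw [[0.0,0.0,-0.049],[0.0,0.0,-0.049],[0.0,0.0,-0.049],[0.0,0.0,-0.049],[0.0,0.0,-0.049],[0.0,0.0,-0.049],[0.0,0.0,-0.049],[0.0,0.0,-0.049],[0.0,0.0,-0.049],[0.0,0.0,-0.049],[0.0,0.0,-0.049],[0.0,0.0,-0.049],[0.0,0.0,-0.049],[0.0,0.0,-0.049],[0.0,0.0,-0.049]]
```

{"op": "apply_moves", "data": {
  "dp": [
    [-0.18, -0.06, 0],
    [-0.18, -0.08, 0],
    [-0.17, -0.1, 0],
    [-0.16, -0.12, 0],
    [-0.14, -0.13, 0],
    [-0.13, -0.14, 0],
    [-0.11, -0.16, 0],
    [-0.1, -0.17, 0],
    [-0.08, -0.18, 0],
    [-0.06, -0.18, 0],
    [-0.04, -0.19, 0],
    [-0.02, -0.19, 0],
    [0, -0.19, 0],
    [0.02, -0.15, 0],
    [0.02, -0.08, 0],
    [0, 0, 0],
    [0, 0, 0]
  ],
  "twist": [
    [0, 0, -0.049],
    [0, 0, -0.049],
    [0, 0, -0.049],
    [0, 0, -0.049],
    [0, 0, -0.049],
    [0, 0, -0.049],
    [0, 0, -0.049],
    [0, 0, -0.049],
    [0, 0, -0.049],
    [0, 0, -0.049],
    [0, 0, -0.049],
    [0, 0, -0.049],
    [0, 0, -0.049],
    [0, 0, -0.049],
    [0, 0, -0.04],
    [0, 0, 0],
    [0, 0, 0]
  ],
  "jaw": [255, 255, 255, 255, 255, 255, 255, 255, 255, 255, 255, 255, 255, 255, 255, 255, 255]
}}

```text
clock: 11.65
tcp_pos: [0.5324, 0.0477, 0.2913]
orientation: [3.135, 0.141, -0.008]
contact_force: [-0.1, -1.1, -0.3]
grip_width: 0.0547
```

```bash
python3 - <<'E'
from h import *
st(); plan([.556,.0553,.26],down(.064),n=3); f=wrist('w7')
E
```

```text
t 11.65 p [0.5324 0.0477 0.2913] yaw 0.0901 z [-0.005 -0.004 -1.   ] F [-0.1 -1.1 -0.3] M [-0.01 -0.04  0.03] w 0.0547 q [ 0.29  0.46 -0.62  1.96  0.36  0.84 -0.44]
3 rows
dp [[0.068,-0.016,0.086],[0.067,-0.016,0.087],[0.067,-0.016,0.087]]
tw [[0.001,0.001,0.004],[0.001,0.001,0.004],[0.001,0.001,0.004]]
```

View pics/w7.png

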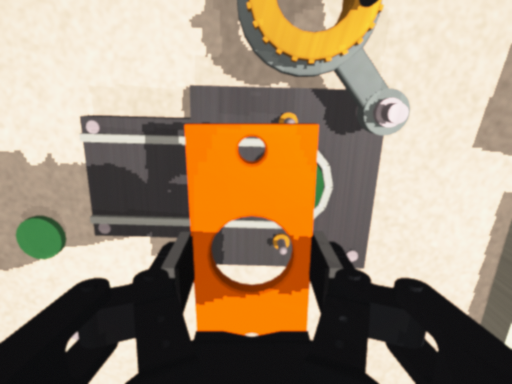

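{"op": "apply_moves", "data": {
  "dp": [
    [0.07, -0.02, 0.1],
    [0.07, -0.02, 0.1],
    [0.04, -0.01, 0.1],
    [0, 0, 0.06],
    [0, 0, 0],
    [0, 0, 0]
  ],
  "twist": [
    [0.001, 0.001, 0.005],
    [0.001, 0.001, 0.004],
    [0.001, 0.001, 0.004],
    [0, 0, 0],
    [0, 0, 0],
    [0, 0, 0]
  ],
  "jaw": [255, 255, 255, 255, 255, 255]
}}

```text
clock: 12.3
tcp_pos: [0.5548, 0.0528, 0.2422]
orientation: [-3.139, -0.082, 0.002]
contact_force: [-0.1, 0.5, -0.9]
grip_width: 0.0543
```

```bash
python3 - <<'E'
from h import *
st(); plan([.556,.0553,.23],down(.063),n=3); f=wrist('w8')
save('w8c.png',cv2.resize(f['color'][60:260,150:350],None,fx=3,fy=3,interpolation=cv2.INTER_CUBIC))
E
```

```text
t 12.30 p [0.5548 0.0528 0.2422] yaw 0.0525 z [-0.001  0.001 -1.   ] F [-0.1  0.5 -0.9] M [-0.02  0.02  0.06] w 0.0543 q [ 0.23  0.56 -0.57  1.94  0.42  0.76 -0.52]
3 rows
dp [[0.004,-0.007,0.034],[0.004,-0.007,0.034],[0.004,-0.007,0.034]]
tw [[0.0,0.0,-0.002],[0.0,0.0,-0.002],[0.0,0.0,-0.002]]
```

View pics/w8c.png

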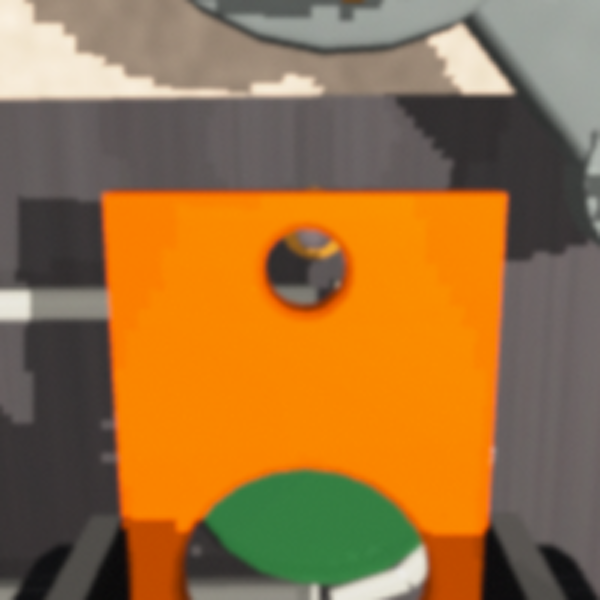

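```bash
cat > hole.py <<'E'
from h import *
import pickle,sys
n,hx,hy,px,py,zp,ox,oy,s=sys.argv[1],*map(float,sys.argv[2:])
f=pickle.load(open(n+'.pkl','rb')); p,R,_=pose()
c=lambda x,y,z: cast(f,(ox+(x+.5)/s-.5,oy+(y+.5)/s-.5),z)
H=c(hx,hy,p[2]-.1604); P=c(px,py,zp); print('hole',H,'pin',P,'diff world',P-H)
A=p+R@np.array([0,-.05,.1604]); print('hole by kinematics',A,'cam err',H-A)
E
python3 hole.py w8 307 268 312 238 .041 150 60 3
```

```text
hole [0.55081201 0.10486811 0.081875  ] pin [0.55172641 0.10437602 0.041     ] diff world [ 0.0009144  -0.00049209 -0.040875  ]
hole by kinematics [0.55185078 0.1029425  0.0819444 ] cam err [-1.03877397e-03  1.92560980e-03 -6.94026991e-05]
```

{"op": "apply_moves", "data": {
  "dp": [
    [0.014, 0, 0.09],
    [0, 0, 0.09],
    [0, 0, 0.04],
    [0, 0, 0],
    [0, 0, 0]
  ],
  "twist": [
    [0, 0, -0.005],
    [0, 0, 0],
    [0, 0, 0],
    [0, 0, 0],
    [0, 0, 0]
  ],
  "jaw": [255, 255, 255, 255, 255]
}}

```text
clock: 12.85
tcp_pos: [0.5564, 0.0528, 0.2141]
orientation: [-3.139, -0.1, 0.001]
contact_force: [-0.1, 0.0, -0.4]
grip_width: 0.0553
```

```bash
python3 - <<'E'
from h import *
st(); plan([.556,.0525,.214],down(.063),n=1); f=wrist('w9')
save('w9c.png',cv2.resize(f['color'][60:260,150:350],None,fx=3,fy=3,interpolation=cv2.INTER_CUBIC))
E
```

```text
t 12.85 p [0.5564 0.0528 0.2141] yaw 0.0640 z [-0.     0.001 -1.   ] F [-0.1  0.  -0.4] M [ 0.03  0.01 -0.01] w 0.0553 q [ 0.21  0.6  -0.54  1.95  0.46  0.72 -0.54]
1 rows
dp [[-0.003,0.002,0.001]]
tw [[-0.001,0.0,0.0]]
```

View pics/w9c.png

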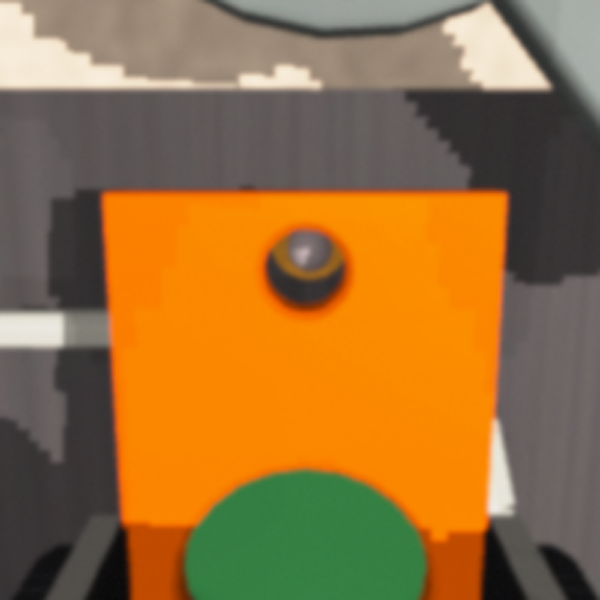

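```bash
python3 hole.py w9 306 268 307 253 .041 150 60 3
python3 - <<'E'
from h import *
g=r.grab_frame('side'); save('s8.png',cv2.resize(g['color'][230:330,110:250],None,fx=5,fy=5,interpolation=cv2.INTER_CUBIC))
E
```

```text
hole [0.55178681 0.10473993 0.05380008] pin [0.5519018 0.1051636 0.041    ] diff world [ 0.00011499  0.00042368 -0.01280008]
hole by kinematics [0.55313946 0.10282768 0.05385724] cam err [-1.35265698e-03  1.91224060e-03 -5.71679701e-05]
```

View pics/s8.png

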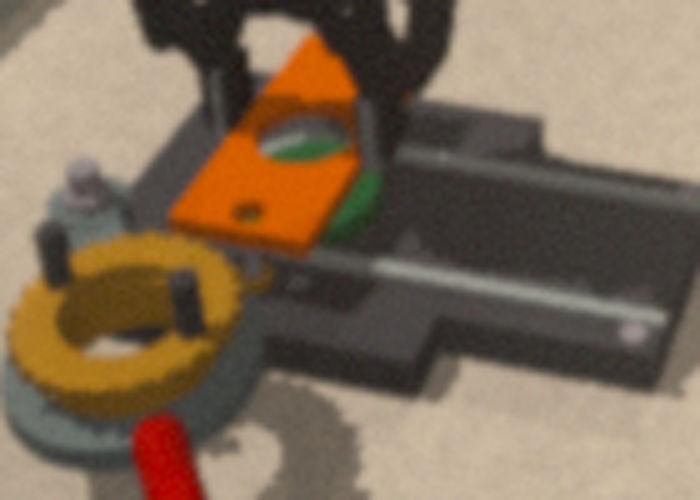

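{"op": "apply_moves", "data": {
  "dp": [
    [0, -0.003, 0.03],
    [0, 0, 0.03],
    [0, 0, 0.03],
    [0, 0, 0]
  ],
  "twist": [
    [0, 0, 0],
    [0, 0, 0],
    [0, 0, 0],
    [0, 0, 0]
  ],
  "jaw": [255, 255, 255, 255]
}}

```text
clock: 13.35
tcp_pos: [0.5568, 0.0532, 0.2035]
orientation: [-3.139, -0.1, -0.003]
contact_force: [0.2, 0.6, -1.7]
grip_width: 0.0547
```

```bash
python3 - <<'E'
from h import *
st(); plan([.5564,.053,.1965],down(.064),n=1); f=wrist('w10')
save('w10c.png',cv2.resize(f['color'][60:260,150:350],None,fx=3,fy=3,interpolation=cv2.INTER_CUBIC))
E
```

```text
t 13.35 p [0.5568 0.0532 0.2035] yaw 0.0637 z [ 0.002  0.001 -1.   ] F [ 0.2  0.6 -1.7] M [0.   0.   0.02] w 0.0547 q [ 0.2   0.62 -0.53  1.95  0.48  0.7  -0.56]
1 rows
dp [[-0.003,0.002,0.058]]
tw [[-0.001,-0.001,0.0]]
```

View pics/w10c.png

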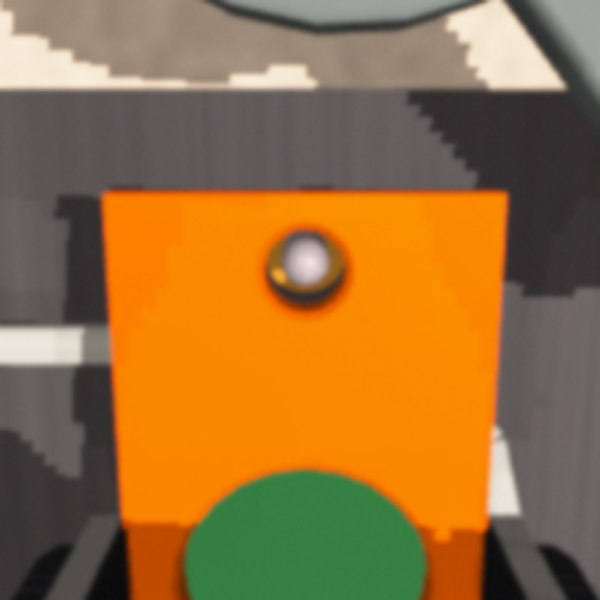

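{"op": "apply_moves", "data": {
  "dp": [
    [0, 0.002, 0.02],
    [0, 0, 0.02],
    [0, 0, 0.015],
    [0, 0, 0]
  ],
  "twist": [
    [0, 0, 0],
    [0, 0, 0],
    [0, 0, 0],
    [0, 0, 0]
  ],
  "jaw": [255, 255, 255, 255]
}}

```text
clock: 13.8
tcp_pos: [0.557, 0.053, 0.1966]
orientation: [-3.139, -0.1, -0.003]
contact_force: [0.1, 0.6, -0.1]
grip_width: 0.0547
```

```bash
python3 - <<'E'
from h import *
st(); g=r.grab_frame('side'); save('s9.png',cv2.resize(g['color'][230:330,110:250],None,fx=5,fy=5,interpolation=cv2.INTER_CUBIC))
E
```

```text
t 13.80 p [0.557  0.053  0.1966] yaw 0.0636 z [ 0.002  0.001 -1.   ] F [ 0.1  0.6 -0.1] M [-0.03 -0.01  0.01] w 0.0547 q [ 0.2   0.63 -0.53  1.95  0.49  0.68 -0.56]
```

View pics/s9.png

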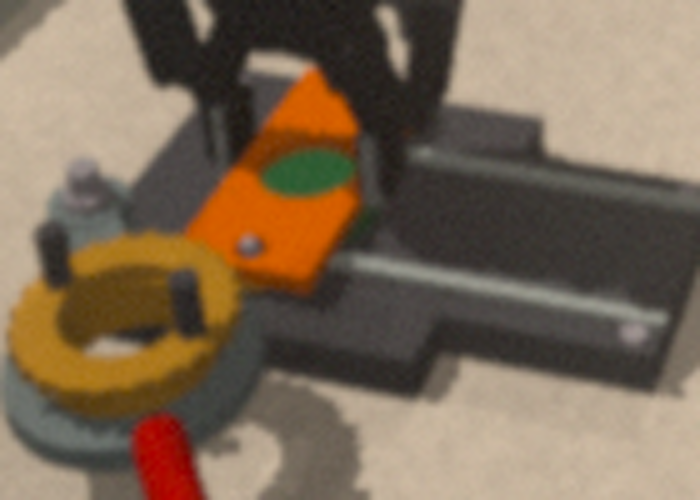

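{"op": "apply_moves", "data": {
  "dp": [
    [0, 0, 0.01],
    [0, 0, 0],
    [0, 0, 0],
    [0, 0, 0],
    [0, 0, 0],
    [0, 0, 0],
    [0, 0, 0]
  ],
  "twist": [
    [0, 0, 0],
    [0, 0, 0],
    [0, 0, 0],
    [0, 0, 0],
    [0, 0, 0],
    [0, 0, 0],
    [0, 0, 0]
  ],
  "jaw": [255, 255, 0, 0, 0, 0, 0]
}}

```text
clock: 14.55
tcp_pos: [0.5573, 0.0532, 0.196]
orientation: [-3.139, -0.1, -0.005]
contact_force: [0.5, -0.4, -0.6]
grip_width: 0.0856
```

{"op": "apply_moves", "data": {
  "dp": [
    [0, 0, -0.1],
    [0, 0, -0.25],
    [0, 0, -0.35],
    [0, 0, -0.3],
    [0, 0, -0.1],
    [0, 0, 0],
    [0, 0, 0]
  ],
  "twist": [
    [0, 0, 0],
    [0, 0, 0],
    [0, 0, 0],
    [0, 0, 0],
    [0, 0, 0],
    [0, 0, 0],
    [0, 0, 0]
  ],
  "jaw": [0, 0, 0, 0, 0, 0, 0]
}}

```text
clock: 15.25
tcp_pos: [0.5562, 0.0533, 0.3352]
orientation: [-3.138, -0.102, -0.004]
contact_force: [-0.5, 0.4, 0.0]
grip_width: 0.0856
```

```bash
python3 - <<'E'
from h import *
st(); f=wrist('w11'); g=r.grab_frame('side'); save('s10.png',cv2.resize(g['color'][230:330,110:250],None,fx=5,fy=5,interpolation=cv2.INTER_CUBIC))
E
```

```text
t 15.25 p [0.5562 0.0533 0.3352] yaw 0.0649 z [ 0.002  0.002 -1.   ] F [-0.5  0.4  0. ] M [ 0.04  0.05 -0.02] w 0.0856 q [ 0.3   0.44 -0.64  1.87  0.32  0.93 -0.43]
```

View pics/w11.png

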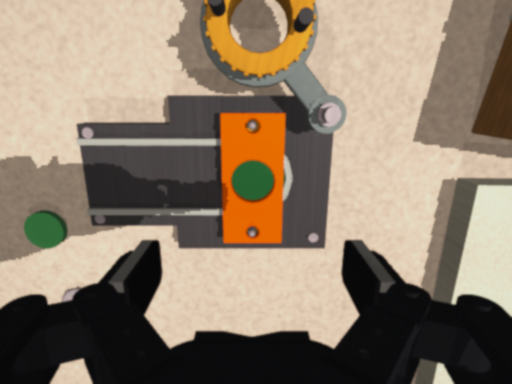

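View pics/s10.png

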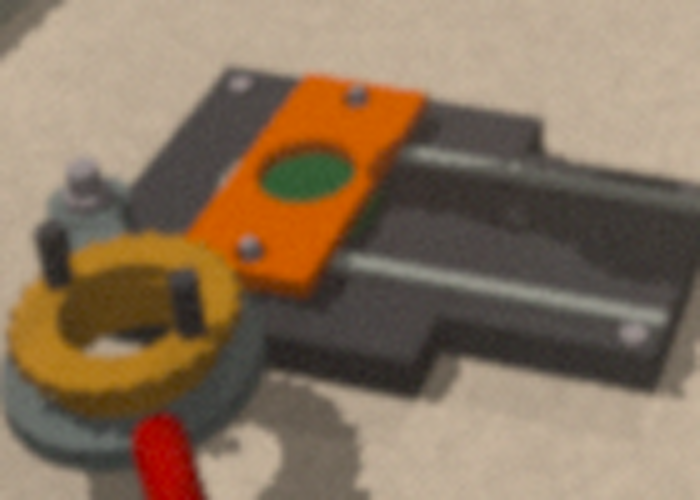

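```bash
python3 - <<'E'
from h import *
import pickle
f=pickle.load(open('w11.pkl','rb')); W=pts(f)
hsv=cv2.cvtColor(f['color'],cv2.COLOR_RGB2HSV)
o=((hsv[...,0]>3)&(hsv[...,0]<17)&(hsv[...,1]>180)).astype(np.uint8); o[:100]=0;o[250:]=0
P=W[cv2.erode(o,np.ones((3,3)))>0]; P=P[~np.isnan(P[:,0])]
A=np.c_[P[:,:2]-P[:,:2].mean(0),np.ones(len(P))]; print(np.linalg.lstsq(A,P[:,2],rcond=None)[0])
cn=max(cv2.findContours(o,0,1)[0],key=cv2.contourArea)
C=np.array([cast(f,p,.034)[:2] for p in cn[:,0]]); print(cv2.minAreaRect((C*1000).astype(np.float32)))
for px in [(252.5,126),(252.5,232.5)]: print(cast(f,px,.041))
hs=cv2.findContours(o,cv2.RETR_CCOMP,1)
for c,h in zip(hs[0],hs[1][0]):
    if cv2.contourArea(c)>25 and h[3]>=0: M=cv2.moments(c); print('hole',cast(f,(M['m10']/M['m00'],M['m01']/M['m00']),.034),cv2.contourArea(c))
E
```

```text
[-0.00172785  0.00011577  0.03344205]
((555.8680419921875, 54.890464782714844), (56.922821044921875, 121.23064422607422), 3.5727927684783936)
[0.55294776 0.10491197 0.041     ]
[0.55942634 0.00755631 0.041     ]
hole [0.55887741 0.00531584 0.034     ] 95.0
hole [0.55611208 0.0561886  0.034     ] 1382.0
hole [0.55235707 0.10524906 0.034     ] 102.0
```

```bash
cat >> h.py <<'E'
PV=np.array([.612,.117]); 
def arc(th,d,z,rho=.152):
    e=np.array([np.cos(th),np.sin(th)]); t=np.array([np.sin(th),-np.cos(th)])
    xy=PV+rho*e+d*t; return np.array([xy[0],xy[1],z]),down(th-np.pi)
E
python3 - <<'E'
from h import *
st(); p,R=arc(2.35,.036,.29); print(p); plan(p,R)
E
```

```text
t 15.35 p [0.556  0.0533 0.3343] yaw 0.0651 z [ 0.     0.002 -1.   ] F [-0.5 -0.2 -0.2] M [ 0.02 -0.    0.02] w 0.0852 q [ 0.3   0.44 -0.64  1.87  0.32  0.93 -0.43]
[0.53080065 0.25044162 0.29      ]
7 rows
dp [[-0.015,-0.236,0.053],[-0.043,-0.233,0.053],[-0.071,-0.226,0.053],[-0.098,-0.215,0.053],[-0.124,-0.202,0.053],[-0.148,-0.185,0.053],[-0.169,-0.165,0.053]]
tw [[0.0,0.0,0.058],[0.0,0.0,0.058],[0.0,0.0,0.058],[0.0,0.0,0.058],[0.0,0.0,0.058],[0.0,0.0,0.058],[0.0,0.0,0.058]]
```

{"op": "apply_moves", "data": {
  "dp": [
    [-0.015, -0.23, 0.03],
    [-0.04, -0.23, 0.05],
    [-0.07, -0.22, 0.05],
    [-0.1, -0.21, 0.05],
    [-0.12, -0.2, 0.05],
    [-0.14, -0.18, 0.05],
    [-0.1, -0.1, 0.03],
    [0, 0, 0],
    [0, 0, 0]
  ],
  "twist": [
    [0, 0, 0.058],
    [0, 0, 0.058],
    [0, 0, 0.058],
    [0, 0, 0.058],
    [0, 0, 0.058],
    [0, 0, 0.058],
    [0, 0, 0.05],
    [0, 0, 0],
    [0, 0, 0]
  ],
  "jaw": [255, 255, 255, 255, 255, 255, 255, 255, 255]
}}

```text
clock: 16.25
tcp_pos: [0.5308, 0.2383, 0.2803]
orientation: [2.878, -1.219, -0.029]
contact_force: [0.1, -0.9, -0.1]
grip_width: -0.0005
```

```bash
python3 - <<'E'
from h import *
st(); p,R=arc(2.35,.036,.25); print(p); plan(p,R,n=2); f=wrist('w12')
E
```

```text
t 16.25 p [0.5308 0.2383 0.2803] yaw -0.8013 z [-0.024 -0.008 -1.   ] F [ 0.1 -0.9 -0.1] M [ 0.01 -0.05 -0.  ] w -0.0005 q [-0.19  0.52 -0.45  1.86  0.28  0.86 -1.57]
[0.53080065 0.25044162 0.25      ]
2 rows
dp [[-0.035,-0.038,0.126],[-0.035,-0.037,0.126]]
tw [[0.005,0.003,-0.002],[0.005,0.003,-0.002]]
```

View pics/w12.png

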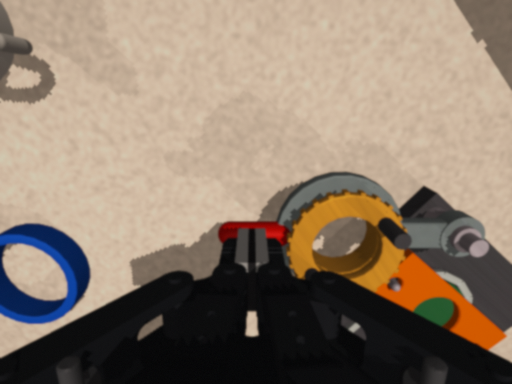

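{"op": "apply_moves", "data": {
  "dp": [
    [-0.04, -0.05, 0.1],
    [-0.03, -0.03, 0.1],
    [0, 0, 0.05],
    [0, 0, 0]
  ],
  "twist": [
    [0.005, 0.003, 0],
    [0.005, 0.003, 0],
    [0, 0, 0],
    [0, 0, 0]
  ],
  "jaw": [255, 255, 255, 255]
}}

```text
clock: 16.7
tcp_pos: [0.5333, 0.2445, 0.2489]
orientation: [2.888, -1.225, 0.004]
contact_force: [-0.4, -0.3, -0.0]
grip_width: -0.0001
```

```bash
python3 - <<'E'
from h import *
st(); p,R=arc(2.35,.036,.218); print(p); plan(p,R,n=2); f=wrist('w13')
g=r.grab_frame('side'); save('s11.png',cv2.resize(g['color'][190:360,60:260],None,fx=3.5,fy=3.5,interpolation=cv2.INTER_CUBIC))
E
```

```text
t 16.70 p [0.5333 0.2445 0.2489] yaw -0.8025 z [ 0.    -0.005 -1.   ] F [-0.4 -0.3 -0. ] M [ 0.01 -0.02  0.04] w -0.0001 q [-0.22  0.56 -0.42  1.87  0.32  0.78 -1.61]
[0.53080065 0.25044162 0.218     ]
2 rows
dp [[-0.026,-0.01,0.129],[-0.025,-0.01,0.129]]
tw [[0.001,-0.001,-0.003],[0.001,-0.001,-0.003]]
```

View pics/w13.png

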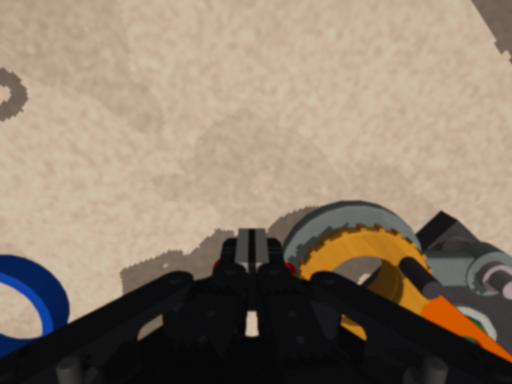

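View pics/s11.png

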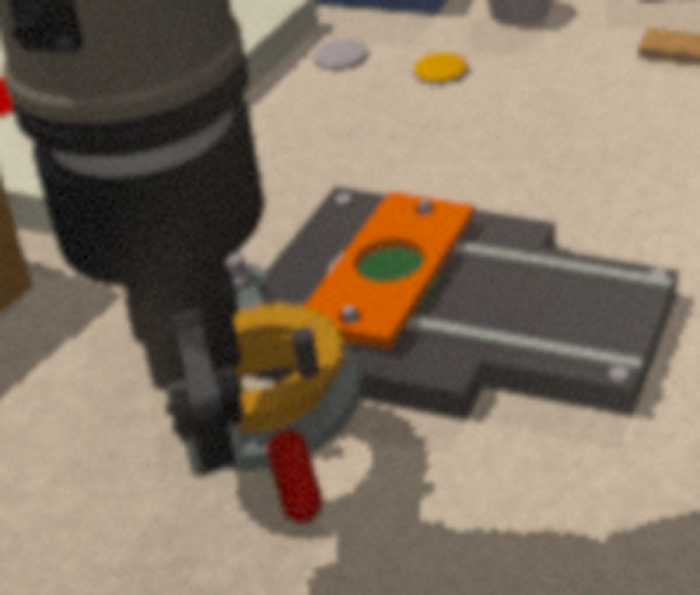

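{"op": "apply_moves", "data": {
  "dp": [
    [-0.04, -0.02, 0.06],
    [-0.02, -0.01, 0.1],
    [-0.01, 0, 0.08],
    [0, 0, 0]
  ],
  "twist": [
    [0, 0, -0.004],
    [0, 0, 0],
    [0, 0, 0],
    [0, 0, 0]
  ],
  "jaw": [255, 255, 255, 255]
}}

```text
clock: 17.2
tcp_pos: [0.5308, 0.2533, 0.2198]
orientation: [2.895, -1.215, 0.007]
contact_force: [-0.0, 0.8, 0.2]
grip_width: -0.0002
```

```bash
cat > a.py <<'E'
from h import *
import sys
st(); th,d,n=map(float,sys.argv[1:4]); 
p0,R0,_=pose(); v=p0[:2]-PV; print('rho %.4f ang %.3f'%(np.linalg.norm(v),np.arctan2(v[1],v[0])%(2*np.pi)))
s=(p0,R0); n=int(n)
th0=(np.arctan2(R0[1,0],R0[0,0])+np.pi)
for k in range(1,n+1):
    s=plan(*arc(th0+(th-th0)*k/n,d,.218),n=1,start=s)
E
python3 a.py 2.45 .026 2
python3 - <<'E'
from h import *
g=r.grab_frame('side'); save('s12.png',cv2.resize(g['color'][190:360,60:260],None,fx=3.5,fy=3.5,interpolation=cv2.INTER_CUBIC))
E
```

```text
t 17.20 p [0.5308 0.2533 0.2198] yaw -0.7945 z [ 0.003 -0.004 -1.   ] F [-0.   0.8  0.2] M [ 0.02 -0.03 -0.04] w -0.0002 q [-0.24  0.6  -0.41  1.88  0.35  0.73 -1.65]
rho 0.1587 ang 2.108
1 rows
dp [[0.008,0.162,0.015]]
tw [[0.0,-0.002,-0.025]]
1 rows
dp [[-0.009,0.065,0.0]]
tw [[0.0,0.0,-0.025]]
```

View pics/s12.png

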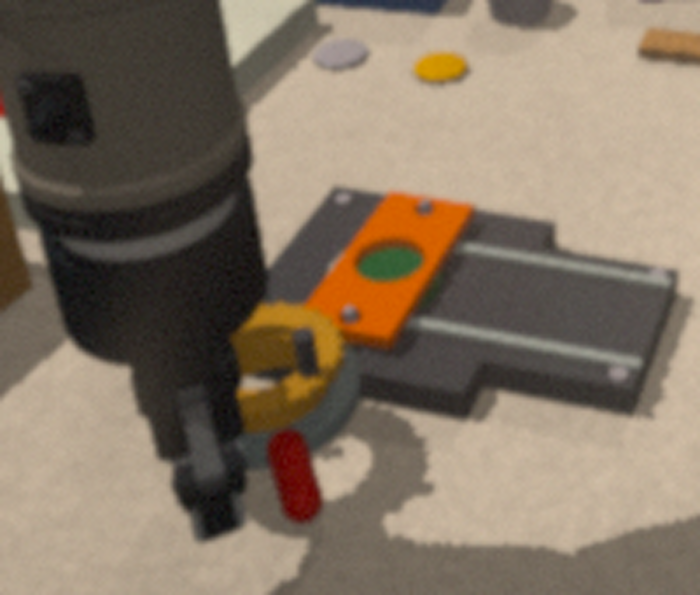

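{"op": "apply_moves", "data": {
  "dp": [
    [0, 0.12, 0.01],
    [-0.01, 0.12, 0],
    [-0.01, 0.12, 0],
    [-0.01, 0.12, 0],
    [0, 0, 0]
  ],
  "twist": [
    [0, 0, -0.02],
    [0, 0, -0.04],
    [0, 0, -0.048],
    [0, 0, -0.048],
    [0, 0, 0]
  ],
  "jaw": [255, 255, 255, 255, 255]
}}

```text
clock: 17.75
tcp_pos: [0.4927, 0.2166, 0.2208]
orientation: [-3.049, 0.7, -0.018]
contact_force: [-0.3, -0.3, -0.2]
grip_width: 0.0001
```

```bash
python3 a.py 2.90 .022 5
python3 - <<'E'
from h import *
g=r.grab_frame('side'); save('s13.png',cv2.resize(g['color'][190:360,60:260],None,fx=3.5,fy=3.5,interpolation=cv2.INTER_CUBIC))
E
```

```text
t 17.75 p [0.4927 0.2166 0.2208] yaw -0.4512 z [ 0.014  0.01  -1.   ] F [-0.3 -0.3 -0.2] M [-0.04  0.02  0.02] w 0.0001 q [-0.13  0.55 -0.5   2.    0.42  0.67 -1.35]
rho 0.1554 ang 2.446
1 rows
dp [[-0.017,0.183,0.02]]
tw [[-0.007,-0.004,-0.02]]
1 rows
dp [[-0.007,0.053,0.0]]
tw [[0.0,0.0,-0.02]]
1 rows
dp [[-0.007,0.053,0.0]]
tw [[0.0,0.0,-0.02]]
1 rows
dp [[-0.007,0.053,0.0]]
tw [[0.0,0.0,-0.02]]
1 rows
dp [[-0.007,0.053,0.0]]
tw [[0.0,0.0,-0.02]]
```

View pics/s13.png

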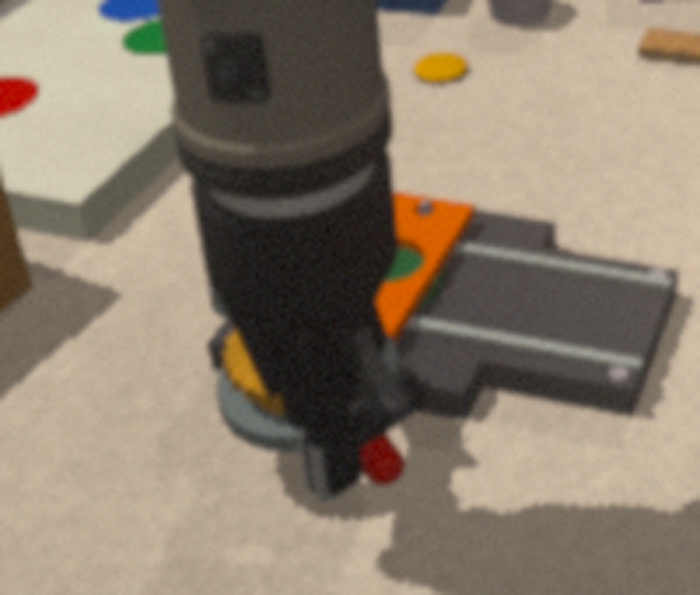

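{"op": "apply_moves", "data": {
  "dp": [
    [-0.01, 0.13, 0.01],
    [-0.015, 0.13, 0],
    [-0.015, 0.13, 0],
    [-0.015, 0.13, 0],
    [0, 0, 0]
  ],
  "twist": [
    [-0.005, -0.003, -0.03],
    [0, 0, -0.04],
    [0, 0, -0.04],
    [0, 0, -0.04],
    [0, 0, 0]
  ],
  "jaw": [255, 255, 255, 255, 255]
}}

```text
clock: 18.3
tcp_pos: [0.4683, 0.1695, 0.2219]
orientation: [-3.114, 0.209, -0.018]
contact_force: [-0.0, -1.4, 0.3]
grip_width: 0.0001
```

```bash
python3 a.py 3.1 .022 3
```

```text
t 18.30 p [0.4683 0.1695 0.2219] yaw -0.1342 z [ 0.013  0.02  -1.   ] F [-0.  -1.4  0.3] M [-0.03 -0.07 -0.01] w 0.0001 q [ 0.01  0.52 -0.59  2.09  0.47  0.64 -1.03]
rho 0.1530 ang 2.791
1 rows
dp [[-0.027,0.13,0.029]]
tw [[-0.01,-0.005,-0.015]]
1 rows
dp [[-0.005,0.039,0.0]]
tw [[0.0,0.0,-0.015]]
1 rows
dp [[-0.005,0.039,0.0]]
tw [[0.0,0.0,-0.015]]
```

{"op": "apply_moves", "data": {
  "dp": [
    [-0.02, 0.13, 0.03],
    [-0.015, 0.13, 0.01],
    [-0.015, 0.13, 0],
    [-0.015, 0.13, 0],
    [0, 0, 0]
  ],
  "twist": [
    [-0.01, -0.005, -0.03],
    [-0.004, -0.002, -0.035],
    [0, 0, -0.04],
    [0, 0, -0.04],
    [0, 0, 0]
  ],
  "jaw": [255, 255, 255, 255, 255]
}}

```text
clock: 18.8
tcp_pos: [0.4612, 0.1165, 0.2189]
orientation: [-3.127, -0.264, -0.002]
contact_force: [-0.3, -0.4, 0.6]
grip_width: -0.0002
```

```bash
python3 a.py 3.5 .022 3
python3 - <<'E'
from h import *
g=r.grab_frame('side'); save('s14.png',cv2.resize(g['color'][190:360,60:260],None,fx=3.5,fy=3.5,interpolation=cv2.INTER_CUBIC))
E
```

```text
t 18.80 p [0.4612 0.1165 0.2189] yaw 0.1685 z [ 0.001  0.004 -1.   ] F [-0.3 -0.4  0.6] M [ 0. -0.  0.] w -0.0002 q [ 0.17  0.52 -0.66  2.13  0.52  0.65 -0.69]
rho 0.1508 ang 3.145
1 rows
dp [[-0.036,0.103,0.007]]
tw [[-0.002,-0.001,-0.03]]
1 rows
dp [[-0.009,0.081,0.0]]
tw [[0.0,0.0,-0.03]]
1 rows
dp [[-0.009,0.081,0.0]]
tw [[0.0,0.0,-0.03]]
```

View pics/s14.png

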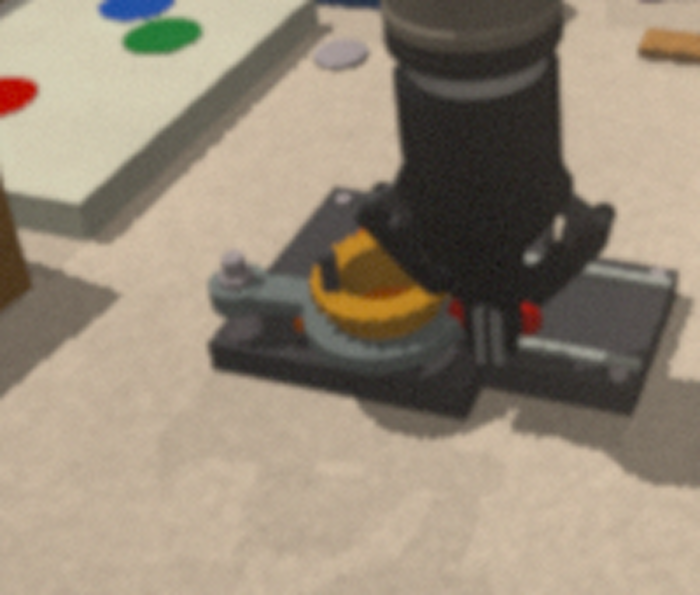

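{"op": "apply_moves", "data": {
  "dp": [
    [-0.025, 0.13, 0],
    [-0.015, 0.13, 0],
    [-0.015, 0.13, 0],
    [-0.015, 0.13, 0],
    [0, 0, 0]
  ],
  "twist": [
    [0, 0, -0.035],
    [0, 0, -0.04],
    [0, 0, -0.04],
    [0, 0, -0.04],
    [0, 0, 0]
  ],
  "jaw": [255, 255, 255, 255, 255]
}}

```text
clock: 19.35
tcp_pos: [0.4718, 0.064, 0.2196]
orientation: [-3.035, -0.762, -0.008]
contact_force: [0.7, -0.5, -0.2]
grip_width: 0.0003
```

```bash
python3 a.py 3.8 .022 3
```

```text
t 19.35 p [0.4718 0.064  0.2196] yaw 0.4920 z [ 0.002  0.013 -1.   ] F [ 0.7 -0.5 -0.2] M [-0.07  0.07 -0.01] w 0.0003 q [ 0.34  0.54 -0.74  2.13  0.57  0.67 -0.3 ]
rho 0.1499 ang 3.503
1 rows
dp [[-0.036,0.05,0.012]]
tw [[-0.005,-0.004,-0.026]]
1 rows
dp [[-0.008,0.07,0.0]]
tw [[0.0,0.0,-0.026]]
1 rows
dp [[-0.008,0.07,0.0]]
tw [[0.0,0.0,-0.026]]
```

{"op": "apply_moves", "data": {
  "dp": [
    [-0.03, 0.13, 0.01],
    [-0.015, 0.13, 0],
    [-0.015, 0.08, 0],
    [0, 0, 0]
  ],
  "twist": [
    [-0.004, -0.003, -0.035],
    [0, 0, -0.035],
    [0, 0, -0.03],
    [0, 0, 0]
  ],
  "jaw": [255, 255, 255, 255]
}}

```text
clock: 19.75
tcp_pos: [0.4878, 0.0332, 0.219]
orientation: [-2.946, -1.069, -0.007]
contact_force: [-0.1, 0.2, -0.6]
grip_width: -0.0003
```

```bash
python3 a.py 3.95 .022 3
```

```text
t 19.75 p [0.4878 0.0332 0.219 ] yaw 0.6964 z [ 0.002  0.009 -1.   ] F [-0.1  0.2 -0.6] M [ 0.03 -0.06 -0.  ] w -0.0003 q [ 0.44  0.58 -0.78  2.1   0.62  0.71 -0.05]
rho 0.1498 ang 3.735
1 rows
dp [[-0.031,-0.008,0.008]]
tw [[-0.003,-0.003,-0.018]]
1 rows
dp [[-0.006,0.047,0.0]]
tw [[0.0,0.0,-0.018]]
1 rows
dp [[-0.006,0.047,0.0]]
tw [[0.0,0.0,-0.018]]
```

{"op": "apply_moves", "data": {
  "dp": [
    [-0.02, 0.06, 0],
    [-0.005, 0.06, 0],
    [0, 0.04, 0]
  ],
  "twist": [
    [0, 0, -0.02],
    [0, 0, -0.02],
    [0, 0, -0.01]
  ],
  "jaw": [255, 255, 255]
}}

```text
clock: 20.05
tcp_pos: [0.4966, 0.0229, 0.2189]
orientation: [-2.887, -1.211, -0.002]
contact_force: [-7.2, 1.8, 3.4]
grip_width: 0.0001
```

```bash
python3 a.py 3.99 .022 1
python3 - <<'E'
from h import *
g=r.grab_frame('side'); save('s15.png',cv2.resize(g['color'][190:360,60:260],None,fx=3.5,fy=3.5,interpolation=cv2.INTER_CUBIC))
E
```

```text
t 20.05 p [0.4966 0.0229 0.2189] yaw 0.7945 z [-0.003  0.011 -1.   ] F [-7.2  1.8  3.4] M [ 0.34  1.29 -0.02] w 0.0001 q [ 0.47  0.6  -0.8   2.07  0.63  0.73  0.06]
rho 0.1489 ang 3.826
1 rows
dp [[-0.041,0.022,0.007]]
tw [[-0.005,-0.003,-0.026]]
```

View pics/s15.png

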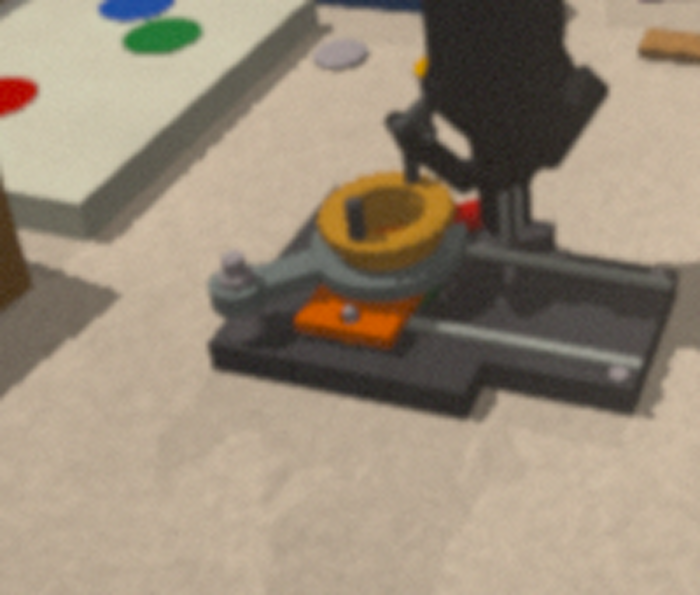

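{"op": "apply_moves", "data": {
  "dp": [
    [-0.01, 0.06, 0],
    [0, 0.06, 0]
  ],
  "twist": [
    [0, 0, -0.01],
    [0, 0, 0]
  ],
  "jaw": [255, 255]
}}

```text
clock: 20.3
tcp_pos: [0.5027, 0.0177, 0.2186]
orientation: [-2.871, -1.233, 0.009]
contact_force: [-21.2, 11.5, 18.8]
grip_width: 0.0001
```

```bash
python3 a.py 3.99 .022 1
```

```text
t 20.30 p [0.5027 0.0177 0.2186] yaw 0.8114 z [-0.012  0.014 -1.   ] F [-21.2  11.5  18.8] M [ 2.53  4.51 -0.06] w 0.0001 q [ 0.48  0.61 -0.81  2.06  0.63  0.75  0.1 ]
rho 0.1477 ang 3.879
1 rows
dp [[-0.045,-0.045,0.005]]
tw [[-0.009,-0.001,-0.018]]
```

{"op": "apply_moves", "data": {
  "dp": [
    [0, -0.1, 0],
    [0, -0.15, 0],
    [0, -0.1, -0.15],
    [0, 0, -0.35],
    [0, 0, -0.35],
    [0, 0, -0.3],
    [0, 0, 0],
    [0, 0, 0]
  ],
  "twist": [
    [0, 0, 0],
    [0, 0, 0],
    [0, 0, 0],
    [0, 0, 0],
    [0, 0, 0],
    [0, 0, 0],
    [0, 0, 0],
    [0, 0, 0]
  ],
  "jaw": [255, 255, 255, 200, 100, 0, 0, 0]
}}

```text
clock: 21.1
tcp_pos: [0.4715, 0.0564, 0.3626]
orientation: [-2.889, -1.197, 0.01]
contact_force: [-0.4, -0.8, -0.6]
grip_width: 0.0722
```

```bash
python3 - <<'E'
from h import *
st(); f=wrist('w14'); g=r.grab_frame('top'); save('t2.png',cv2.resize(g['color'][125:245,90:230],None,fx=5,fy=5,interpolation=cv2.INTER_CUBIC))
g=r.grab_frame('side'); save('s16.png',cv2.resize(g['color'][190:360,60:260],None,fx=3.5,fy=3.5,interpolation=cv2.INTER_CUBIC))
E
```

```text
t 21.10 p [0.4715 0.0564 0.3626] yaw 0.7859 z [-0.011  0.011 -1.   ] F [-0.4 -0.8 -0.6] M [ 0.01  0.   -0.05] w 0.0722 q [ 0.61  0.36 -1.01  2.01  0.35  0.97  0.21]
```

View pics/w14.png

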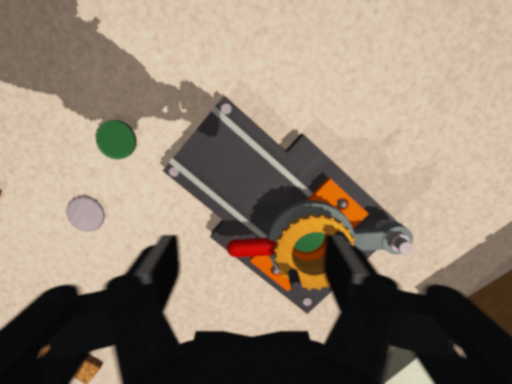

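View pics/s16.png

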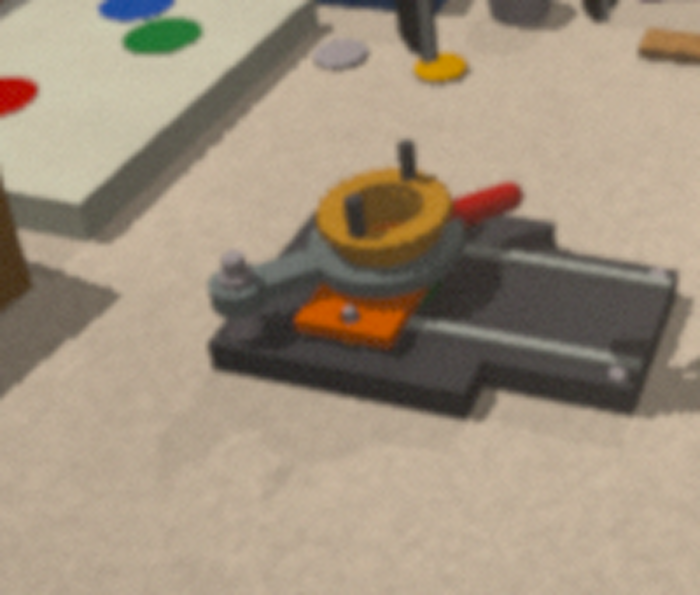

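View pics/t2.png

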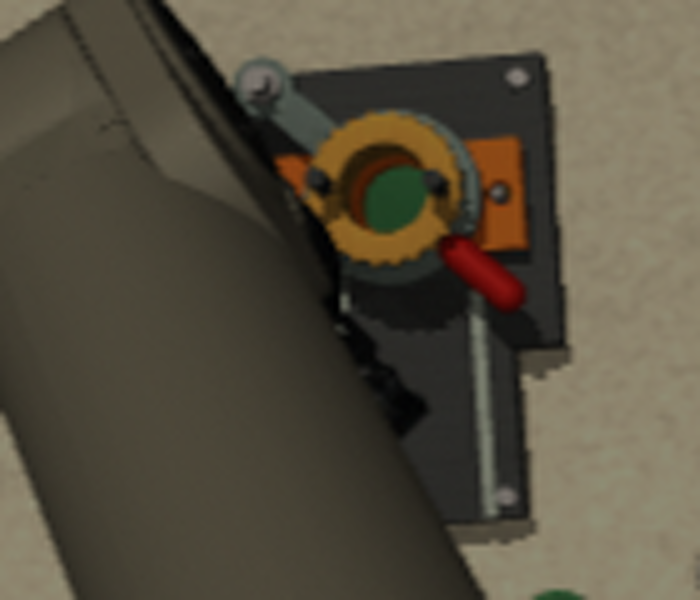

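```bash
python3 - <<'E'
from h import *
import pickle
f=pickle.load(open('top0.pkl','rb'))
c=lambda x,y,z: cast(f,(90+(x+.5)/5-.5,125+(y+.5)/5-.5),z)
a=c(318,179,.097);b=c(437,180,.097); print(a,b,np.linalg.norm(a-b),(a+b)/2,np.arctan2(*(b-a)[1::-1]))
P=c(260,83,.071);H=c(512,297,.055);print(P,H,np.arctan2(*(H-P)[1::-1])%(2*np.pi))
f=pickle.load(open('w14.pkl','rb'))
P=cast(f,(401,240),.071);H=cast(f,(234,249),.051);print('w',P,H,np.arctan2(*(H-P)[1::-1])%(2*np.pi))
E
```

```text
[0.5561655  0.08052147 0.097     ] [0.55422613 0.02404022 0.097     ] 0.05651453596345742 [0.55519581 0.05228085 0.097     ] -1.605119408047308
[0.60998755 0.11508431 0.071     ] [ 0.50384563 -0.00510638  0.055     ] 3.9889826141334153
w [0.60226753 0.1210595  0.071     ] [ 0.50532994 -0.00301171  0.051     ] 4.049151133276101
```

```bash
python3 - <<'E'
from h import *
st(); plan([.5562,.0535,.30],down(1.537))
E
```

```text
t 21.25 p [0.4713 0.056  0.3614] yaw 0.7882 z [-0.014  0.012 -1.   ] F [-0.4 -0.7 -0.2] M [-0.02 -0.   -0.03] w 0.0859 q [ 0.61  0.36 -1.01  2.01  0.35  0.97  0.21]
6 rows
dp [[0.081,0.088,0.084],[0.069,0.097,0.084],[0.057,0.104,0.084],[0.044,0.11,0.084],[0.03,0.115,0.085],[0.015,0.117,0.085]]
tw [[-0.001,0.0,-0.06],[-0.001,0.0,-0.06],[-0.001,0.0,-0.06],[-0.001,0.0,-0.06],[-0.001,0.0,-0.06],[-0.001,0.0,-0.06]]
```

{"op": "apply_moves", "data": {
  "dp": [
    [0.08, 0.09, 0.08],
    [0.07, 0.1, 0.08],
    [0.06, 0.1, 0.08],
    [0.04, 0.11, 0.08],
    [0.03, 0.11, 0.08],
    [0.015, 0.11, 0.08],
    [0, 0, 0],
    [0, 0, 0]
  ],
  "twist": [
    [0, 0, -0.06],
    [0, 0, -0.06],
    [0, 0, -0.06],
    [0, 0, -0.06],
    [0, 0, -0.06],
    [0, 0, -0.06],
    [0, 0, 0],
    [0, 0, 0]
  ],
  "jaw": [0, 0, 0, 0, 0, 0, 0, 0]
}}

```text
clock: 22.05
tcp_pos: [0.5538, 0.0551, 0.2888]
orientation: [-2.207, -2.193, 0.024]
contact_force: [-0.4, 0.2, 0.0]
grip_width: 0.0859
```

```bash
python3 - <<'E'
from h import *
st(); plan([.5562,.0535,.285],down(1.537),n=2); f=wrist('w15')
E
```

```text
t 22.05 p [0.5538 0.0551 0.2888] yaw 1.5642 z [-0.032  0.01  -0.999] F [-0.4  0.2  0. ] M [ 0.01 -0.   -0.03] w 0.0859 q [ 0.56  0.66 -1.04  1.88  0.65  1.02  0.8 ]
2 rows
dp [[-0.007,0.011,0.015],[-0.007,0.01,0.015]]
tw [[-0.008,-0.002,0.007],[-0.008,-0.002,0.007]]
```

View pics/w15.png

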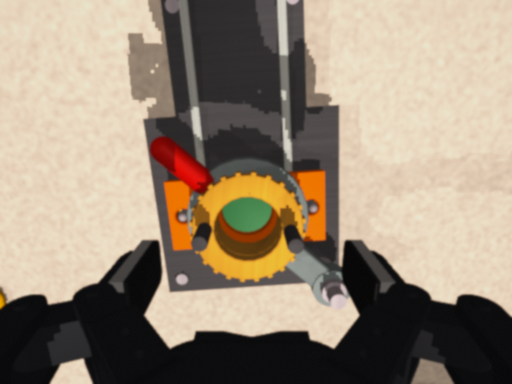

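```bash
python3 - <<'E'
from h import *
import pickle
f=pickle.load(open('w15.pkl','rb'))
save('w15c.png',cv2.resize(f['color'][160:300,170:330],None,fx=4,fy=4,interpolation=cv2.INTER_CUBIC))
E
```

```text
(no output)
```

View pics/w15c.png

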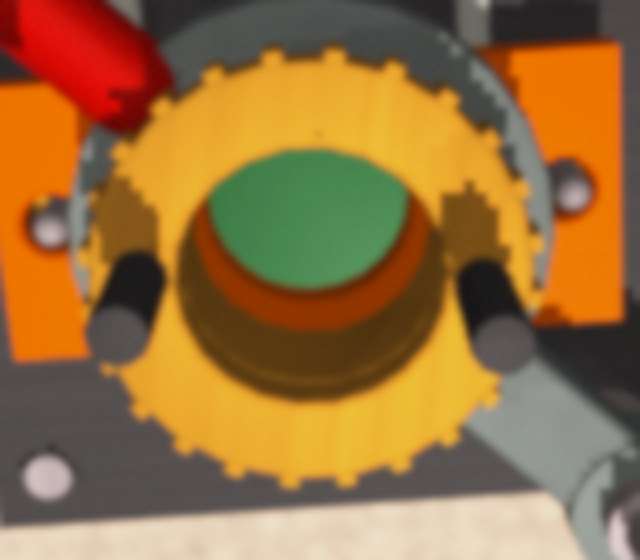

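```bash
python3 - <<'E'
from h import *
import pickle
f=pickle.load(open('w15.pkl','rb'))
c=lambda x,y,z: cast(f,(170+(x+.5)/4-.5,160+(y+.5)/4-.5),z)
a=c(119,335,.0976);b=c(503,345,.0976);print(a,b,np.linalg.norm(a-b),(a+b)/2,np.arctan2(*(b-a)[1::-1]))
E
```

```text
[0.55361085 0.02803115 0.0976    ] [0.55575902 0.08307073 0.0976    ] 0.055081485532553424 [0.55468493 0.05555094 0.0976    ] 1.5317865763674245
```

{"op": "apply_moves", "data": {
  "dp": [
    [0, 0.02, 0.1],
    [-0.01, 0.01, 0.1],
    [0, 0, 0.08],
    [0, 0, 0],
    [0, 0, 0]
  ],
  "twist": [
    [-0.008, -0.002, 0.008],
    [-0.008, -0.002, 0.008],
    [0, 0, 0],
    [0, 0, 0],
    [0, 0, 0]
  ],
  "jaw": [0, 0, 0, 0, 0]
}}

```text
clock: 22.6
tcp_pos: [0.5546, 0.0546, 0.2557]
orientation: [2.272, 2.165, 0.001]
contact_force: [-0.2, 0.6, -0.2]
grip_width: 0.0854
```

```bash
python3 - <<'E'
from h import *
st(); plan([.5562,.054,.245],down(1.532),n=1); f=wrist('w16')
E
```

```text
t 22.60 p [0.5546 0.0546 0.2557] yaw 1.5229 z [ 0.003 -0.002 -1.   ] F [-0.2  0.6 -0.2] M [0.   0.01 0.03] w 0.0854 q [ 0.52  0.69 -0.98  1.91  0.72  0.93  0.71]
1 rows
dp [[-0.004,0.013,0.09]]
tw [[0.001,0.001,-0.004]]
```

View pics/w16.png

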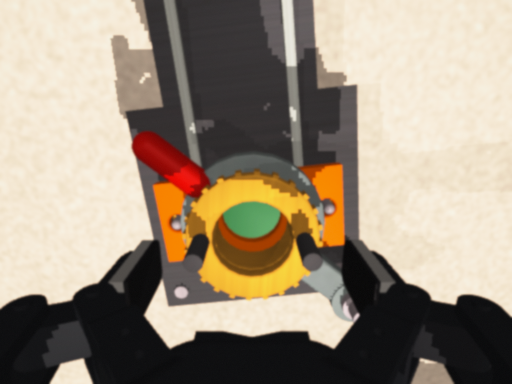

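{"op": "apply_moves", "data": {
  "dp": [
    [0, 0.013, 0.06],
    [0, 0, 0.04],
    [0, 0, 0],
    [0, 0, 0]
  ],
  "twist": [
    [0, 0, -0.004],
    [0, 0, 0],
    [0, 0, 0],
    [0, 0, 0]
  ],
  "jaw": [0, 0, 0, 0]
}}

```text
clock: 23.05
tcp_pos: [0.5567, 0.0545, 0.2438]
orientation: [2.262, 2.175, 0.003]
contact_force: [0.8, -0.4, -0.1]
grip_width: 0.0855
```

```bash
python3 - <<'E'
from h import *
st(); plan([.5562,.0546,.245],down(1.532),n=1); f=wrist('w17');g=r.grab_frame('side'); save('s17.png',cv2.resize(g['color'][190:330,80:240],None,fx=4,fy=4,interpolation=cv2.INTER_CUBIC))
E
```

```text
t 23.05 p [0.5567 0.0545 0.2438] yaw 1.5314 z [ 0.004 -0.001 -1.   ] F [ 0.8 -0.4 -0.1] M [-0.03  0.02  0.02] w 0.0855 q [ 0.5   0.7  -0.96  1.92  0.74  0.92  0.7 ]
1 rows
dp [[0.001,-0.004,-0.01]]
tw [[0.002,0.001,0.0]]
```

View pics/w17.png

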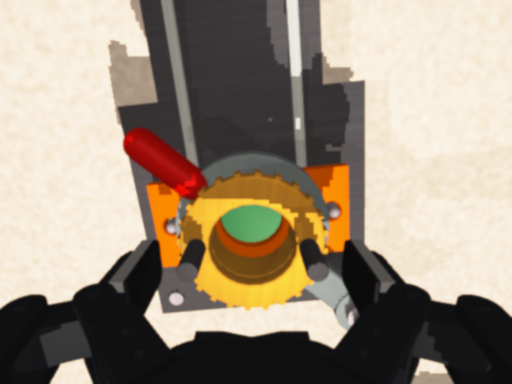

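View pics/s17.png

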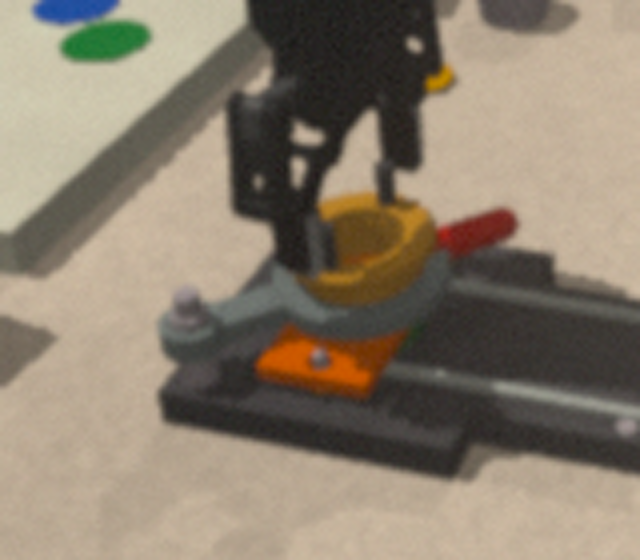

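{"op": "apply_moves", "data": {
  "dp": [
    [0.006, 0, 0],
    [0, 0, 0],
    [0, 0, 0],
    [0, 0, 0],
    [0, 0, 0],
    [0, 0, 0],
    [0, 0, 0]
  ],
  "twist": [
    [0, 0, 0],
    [0, 0, 0],
    [0, 0, 0],
    [0, 0, 0],
    [0, 0, 0],
    [0, 0, 0],
    [0, 0, 0]
  ],
  "jaw": [0, 255, 255, 255, 255, 255, 255],
  "grip_force": 20
}}

```text
clock: 23.85
tcp_pos: [0.5568, 0.0551, 0.2445]
orientation: [2.262, 2.174, 0.003]
contact_force: [-1.0, -0.6, 0.7]
grip_width: 0.0648
```

```bash
python3 - <<'E'
from h import *
st(); f=wrist('w18')
E
```

```text
t 23.85 p [0.5568 0.0551 0.2445] yaw 1.5309 z [ 0.004 -0.002 -1.   ] F [-1.  -0.6  0.7] M [-0.01  0.09  0.01] w 0.0648 q [ 0.5   0.7  -0.96  1.92  0.74  0.92  0.7 ]
```

View pics/w18.png

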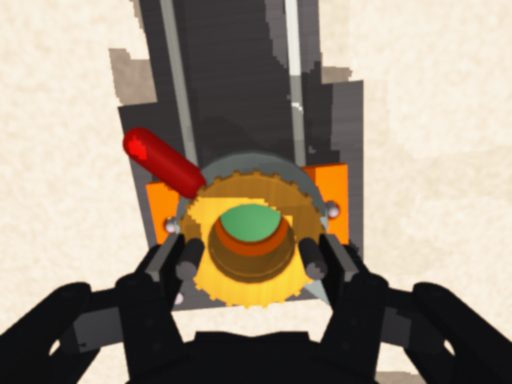

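{"op": "apply_moves", "data": {
  "dp": [
    [0, 0, 0.002],
    [0, 0, 0.002],
    [0, 0, 0.002],
    [0, 0, 0.002],
    [0, 0, 0]
  ],
  "twist": [
    [0, 0, 0.04],
    [0, 0, 0.05],
    [0, 0, 0.05],
    [0, 0, 0.05],
    [0, 0, 0]
  ],
  "jaw": [255, 255, 255, 255, 255]
}}

```text
clock: 24.4
tcp_pos: [0.5569, 0.0548, 0.2436]
orientation: [2.66, 1.664, 0.004]
contact_force: [-0.3, 0.6, 0.9]
grip_width: 0.065
```

```bash
python3 - <<'E'
from h import *
st(); f=wrist('w19')
E
```

```text
t 24.40 p [0.5569 0.0548 0.2436] yaw 1.1180 z [ 0.004 -0.002 -1.   ] F [-0.3  0.6  0.9] M [0.07 0.07 0.  ] w 0.0650 q [ 0.45  0.66 -0.88  1.92  0.67  0.88  0.34]
```

View pics/w19.png

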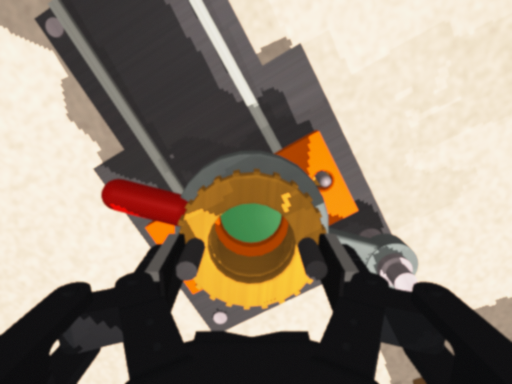

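{"op": "apply_moves", "data": {
  "dp": [
    [0, 0, 0.002],
    [0, 0, 0.003],
    [0, 0, 0.003],
    [0, 0, 0.003],
    [0, 0, 0.003],
    [0, 0, 0.003],
    [0, 0, 0.002],
    [0, 0, 0]
  ],
  "twist": [
    [0, 0, 0.04],
    [0, 0, 0.06],
    [0, 0, 0.06],
    [0, 0, 0.06],
    [0, 0, 0.06],
    [0, 0, 0.06],
    [0, 0, 0.05],
    [0, 0, 0]
  ],
  "jaw": [255, 255, 255, 255, 255, 255, 255, 255]
}}

```text
clock: 25.25
tcp_pos: [0.5568, 0.0546, 0.2415]
orientation: [3.103, 0.465, 0.003]
contact_force: [0.2, -0.4, 1.1]
grip_width: 0.0648
```

```bash
python3 - <<'E'
from h import *
st()
E
```

```text
t 25.25 p [0.5568 0.0546 0.2415] yaw 0.2973 z [ 0.003 -0.003 -1.   ] F [ 0.2 -0.4  1.1] M [-0.04  0.05 -0.05] w 0.0648 q [ 0.32  0.6  -0.69  1.93  0.53  0.8  -0.37]
```

{"op": "apply_moves", "data": {
  "dp": [
    [0, 0, 0.002],
    [0, 0, 0.003],
    [0, 0, 0.003],
    [0, 0, 0.003],
    [0, 0, 0.003],
    [0, 0, 0.003],
    [0, 0, 0.003],
    [0, 0, 0.003],
    [0, 0, 0.003],
    [0, 0, 0.002],
    [0, 0, 0]
  ],
  "twist": [
    [0, 0, 0.04],
    [0, 0, 0.06],
    [0, 0, 0.06],
    [0, 0, 0.06],
    [0, 0, 0.06],
    [0, 0, 0.06],
    [0, 0, 0.06],
    [0, 0, 0.06],
    [0, 0, 0.06],
    [0, 0, 0.05],
    [0, 0, 0]
  ],
  "jaw": [255, 255, 255, 255, 255, 255, 255, 255, 255, 255, 255]
}}

```text
clock: 26.35
tcp_pos: [0.5567, 0.055, 0.2384]
orientation: [2.835, -1.343, 0.002]
contact_force: [-0.3, -0.9, 2.4]
grip_width: 0.0654
```

```bash
python3 - <<'E'
from h import *
st(); f=wrist('w20')
E
```

```text
t 26.35 p [0.5567 0.055  0.2384] yaw -0.8849 z [-0.001 -0.004 -1.   ] F [-0.3 -0.9  2.4] M [-0.17  0.09 -0.09] w 0.0654 q [ 0.11  0.54 -0.41  1.94  0.32  0.73 -1.37]
```

View pics/w20.png

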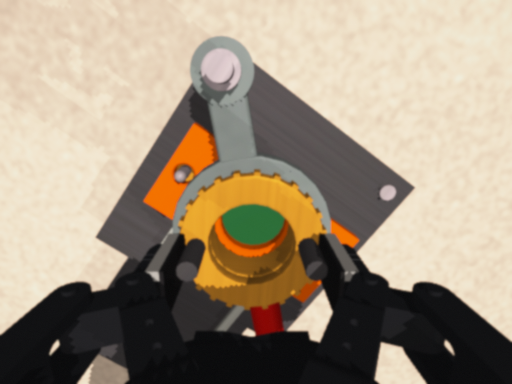

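{"op": "apply_moves", "data": {
  "dp": [
    [0, 0, 0.001],
    [0, 0, 0.002],
    [0, 0, 0.002],
    [0, 0, 0.002],
    [0, 0, 0.002],
    [0, 0, 0.002],
    [0, 0, 0.002],
    [0, 0, 0.002],
    [0, 0, 0.002],
    [0, 0, 0]
  ],
  "twist": [
    [0, 0, 0.04],
    [0, 0, 0.06],
    [0, 0, 0.06],
    [0, 0, 0.06],
    [0, 0, 0.06],
    [0, 0, 0.06],
    [0, 0, 0.06],
    [0, 0, 0.06],
    [0, 0, 0.05],
    [0, 0, 0]
  ],
  "jaw": [255, 255, 255, 255, 255, 255, 255, 255, 255, 255]
}}

```text
clock: 27.4
tcp_pos: [0.557, 0.0554, 0.2357]
orientation: [1.78, -2.583, 0.001]
contact_force: [-0.7, -1.7, 3.6]
grip_width: 0.065
```

```bash
python3 - <<'E'
from h import *
st()
E
```

```text
t 27.40 p [0.557  0.0554 0.2357] yaw -1.9347 z [-0.003 -0.003 -1.   ] F [-0.7 -1.7  3.6] M [-0.25  0.21 -0.07] w 0.0650 q [-0.1   0.51 -0.15  1.96  0.12  0.68 -2.25]
```

{"op": "apply_moves", "data": {
  "dp": [
    [0, 0, 0.001],
    [0, 0, 0.001],
    [0, 0, 0.001],
    [0, 0, 0]
  ],
  "twist": [
    [0, 0, 0.04],
    [0, 0, 0.05],
    [0, 0, 0.04],
    [0, 0, 0]
  ],
  "jaw": [255, 255, 255, 255]
}}

```text
clock: 27.8
tcp_pos: [0.5572, 0.0555, 0.2351]
orientation: [1.438, -2.788, 0.001]
contact_force: [-0.2, -1.5, 3.4]
grip_width: 0.0652
```

```bash
python3 - <<'E'
from h import *
st()
E
```

```text
t 27.80 p [0.5572 0.0555 0.2351] yaw -2.1895 z [-0.004 -0.003 -1.   ] F [-0.2 -1.5  3.4] M [-0.22  0.2  -0.02] w 0.0652 q [-0.15  0.51 -0.08  1.96  0.07  0.68 -2.46]
```

{"op": "apply_moves", "data": {
  "dp": [
    [0, 0, 0.001],
    [0, 0, 0.001],
    [0, 0, 0]
  ],
  "twist": [
    [0, 0, 0.025],
    [0, 0, 0.025],
    [0, 0, 0]
  ],
  "jaw": [255, 255, 255]
}}

```text
clock: 28.1
tcp_pos: [0.5573, 0.0554, 0.2351]
orientation: [1.314, -2.848, 0.001]
contact_force: [-0.5, -0.9, 3.0]
grip_width: 0.0653
```

```bash
python3 - <<'E'
from h import *
st()
E
```

```text
t 28.10 p [0.5573 0.0554 0.2351] yaw -2.2773 z [-0.004 -0.003 -1.   ] F [-0.5 -0.9  3. ] M [-0.13  0.1  -0.09] w 0.0653 q [-0.16  0.51 -0.06  1.96  0.05  0.68 -2.53]
```

{"op": "apply_moves", "data": {
  "dp": [
    [0, 0, 0],
    [0, 0, 0],
    [0, 0, 0]
  ],
  "twist": [
    [0, 0, 0.02],
    [0, 0, 0.02],
    [0, 0, 0]
  ],
  "jaw": [255, 255, 255]
}}

```text
clock: 28.4
tcp_pos: [0.5573, 0.0554, 0.235]
orientation: [1.209, -2.894, 0.001]
contact_force: [-0.8, -0.6, 4.1]
grip_width: 0.0649
```

```bash
python3 - <<'E'
from h import *
st()
for i in range(3): r.grab_frame('wrist'); st()
E
```

```text
t 28.40 p [0.5573 0.0554 0.235 ] yaw -2.3503 z [-0.005 -0.002 -1.   ] F [-0.8 -0.6  4.1] M [-0.09  0.09 -0.11] w 0.0649 q [-0.18  0.51 -0.04  1.96  0.03  0.68 -2.59]
t 28.45 p [0.5573 0.0554 0.235 ] yaw -2.3498 z [-0.005 -0.002 -1.   ] F [-1.1 -0.5  4.6] M [-0.11  0.12 -0.09] w 0.0649 q [-0.18  0.51 -0.04  1.96  0.03  0.68 -2.59]
t 28.50 p [0.5573 0.0554 0.235 ] yaw -2.3502 z [-0.005 -0.002 -1.   ] F [-1.  -1.1  3.7] M [-0.09  0.08 -0.05] w 0.0649 q [-0.18  0.51 -0.04  1.96  0.03  0.68 -2.59]
t 28.55 p [0.5573 0.0554 0.235 ] yaw -2.3505 z [-0.005 -0.002 -1.   ] F [-0.2 -0.6  3.6] M [-0.08  0.09 -0.01] w 0.0653 q [-0.18  0.51 -0.04  1.96  0.03  0.68 -2.59]
```

{"op": "apply_moves", "data": {
  "dp": [
    [0, 0, 0],
    [0, 0, 0],
    [0, 0, 0]
  ],
  "twist": [
    [0, 0, 0.02],
    [0, 0, 0.02],
    [0, 0, 0]
  ],
  "jaw": [255, 255, 255]
}}

```text
clock: 28.85
tcp_pos: [0.5573, 0.0555, 0.235]
orientation: [1.09, -2.941, 0.001]
contact_force: [0.6, -1.1, 4.0]
grip_width: 0.0647
```

```bash
python3 - <<'E'
from h import *
st()
for i in range(2): r.grab_frame('wrist'); st()
E
```

```text
t 28.85 p [0.5573 0.0555 0.235 ] yaw -2.4319 z [-0.004 -0.002 -1.   ] F [ 0.6 -1.1  4. ] M [-0.11  0.05 -0.13] w 0.0647 q [-0.2   0.51 -0.02  1.96  0.02  0.67 -2.66]
t 28.90 p [0.5573 0.0554 0.235 ] yaw -2.4313 z [-0.004 -0.002 -1.   ] F [-1.6 -1.6  2.6] M [-0.08  0.06 -0.09] w 0.0651 q [-0.2   0.51 -0.02  1.96  0.02  0.67 -2.66]
t 28.95 p [0.5573 0.0554 0.235 ] yaw -2.4313 z [-0.005 -0.002 -1.   ] F [-0.9 -0.6  3.6] M [-0.08  0.04 -0.13] w 0.0649 q [-0.19  0.51 -0.02  1.96  0.02  0.67 -2.66]
```

```bash
python3 - <<'E'
from h import *
import pickle
f=wrist('w21'); e=pickle.load(open('w18.pkl','rb'))
a=np.hstack([x['color'][200:300,160:350] for x in (e,f)]); save('cmp.png',cv2.resize(a,None,fx=2.1,fy=2.1*1.5,interpolation=cv2.INTER_CUBIC))
E
```

```text
(no output)
```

View pics/cmp.png

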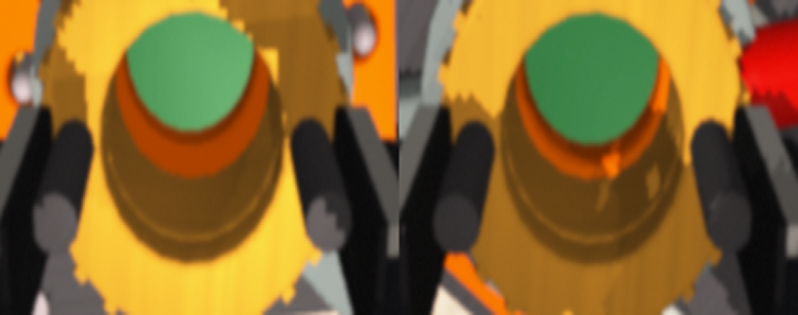

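{"op": "apply_moves", "data": {
  "dp": [
    [0, 0, 0],
    [0, 0, 0],
    [0, 0, 0],
    [0, 0, 0],
    [0, 0, 0],
    [0, 0, 0],
    [0, 0, 0]
  ],
  "twist": [
    [0, 0, 0.012],
    [0, 0, 0],
    [0, 0, 0],
    [0, 0, 0],
    [0, 0, 0],
    [0, 0, 0],
    [0, 0, 0]
  ],
  "jaw": [255, 255, 0, 0, 0, 0, 0]
}}

```text
clock: 29.7
tcp_pos: [0.5569, 0.0562, 0.234]
orientation: [1.055, -2.953, -0.001]
contact_force: [0.6, -0.6, -0.4]
grip_width: 0.0848
```

{"op": "apply_moves", "data": {
  "dp": [
    [0, 0, -0.05],
    [0, 0, -0.15],
    [0, 0, -0.2],
    [0, 0, -0.2],
    [0, 0, -0.1],
    [0, 0, 0],
    [0, 0, 0]
  ],
  "twist": [
    [0, 0, 0],
    [0, 0, 0],
    [0, 0, 0],
    [0, 0, 0],
    [0, 0, 0],
    [0, 0, 0],
    [0, 0, 0]
  ],
  "jaw": [0, 0, 0, 0, 0, 0, 0]
}}

```text
clock: 30.4
tcp_pos: [0.557, 0.0563, 0.3216]
orientation: [1.055, -2.951, -0.001]
contact_force: [0.1, -0.5, -0.9]
grip_width: 0.0853
```

```bash
python3 - <<'E'
from h import *
st(); f=wrist('w22'); save('w22c.png',cv2.resize(f['color'][120:300,150:350],None,fx=4,fy=4,interpolation=cv2.INTER_CUBIC)[:600])
g=r.grab_frame('side'); save('s18.png',cv2.resize(g['color'][190:330,80:240],None,fx=4,fy=4,interpolation=cv2.INTER_CUBIC))
E
```

```text
t 30.40 p [0.557  0.0563 0.3216] yaw -2.4549 z [-0.007 -0.002 -1.   ] F [ 0.1 -0.5 -0.9] M [0.04 0.02 0.01] w 0.0853 q [-0.2   0.39 -0.01  1.91  0.01  0.85 -2.67]
```

View pics/w22c.png

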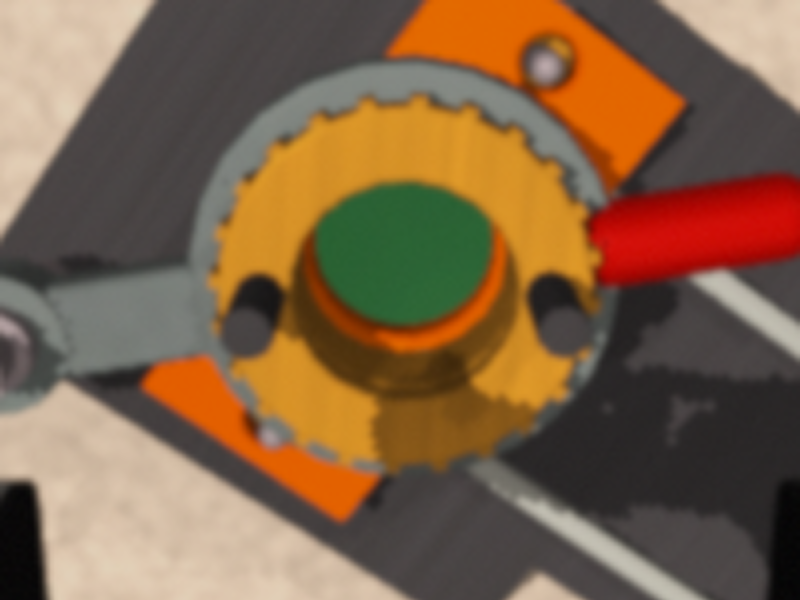

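View pics/s18.png

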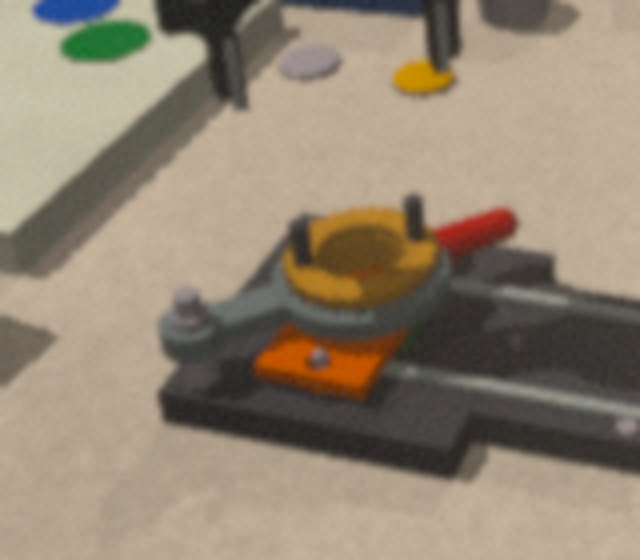

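```bash
python3 - <<'E'
from h import *
import pickle
f=pickle.load(open('w22.pkl','rb'))
c=lambda x,y,z: cast(f,(150+(x+.5)/4-.5,120+(y+.5)/4-.5),z)
a=c(249,331,.0877);b=c(565,332,.0877); ang=np.arctan2(*(b-a)[1::-1]); print(a,b,np.linalg.norm(a-b),(a+b)/2,ang)
A=c(269,433,.041);B=c(546,66,.041); print('pins',A,B,(A+B)/2); v=A-B; jy=np.arctan2(-v[0],v[1]); print('jig yaw',jy)
for k in (0,1,2): print('turn',(-1.498-(ang-.0635)+k*np.pi), 'with measured yaw',(-1.498-(ang-jy)+k*np.pi))
W=pts(f); hsv=cv2.cvtColor(f['color'],cv2.COLOR_RGB2HSV)
y=((hsv[...,0]>17)&(hsv[...,0]<25)&(hsv[...,1]>150)); Z=W[y][:,2]; print('flange z med',np.nanmedian(Z[(Z>.055)&(Z<.08)]))
P=cast(f,(30,0),.07)
E
```

```text
[0.57689668 0.07211114 0.0877    ] [0.53399146 0.03731932 0.0877    ] 0.05523883894879307 [0.55544407 0.05471523 0.0877    ] -2.4602410049716426
pins [0.55369406 0.10431274 0.041     ] [0.55928671 0.00524078 0.041     ] [0.55649039 0.05477676 0.041     ]
jig yaw 0.056390562747553635
turn 1.0257410049716424 with measured yaw 1.0186315677191964
turn 4.167333658561436 with measured yaw 4.160224221308989
turn 7.308926312151229 with measured yaw 7.301816874898782
flange z med 0.06345682538963208
```

```bash
python3 - <<'E'
from h import *
import pickle
f=pickle.load(open('w22.pkl','rb'))
save('w22f.png',f['color'])
hsv=cv2.cvtColor(f['color'],cv2.COLOR_RGB2HSV); W=pts(f)
m=(((hsv[...,0]<4)|(hsv[...,0]>174))&(hsv[...,1]>180)).astype(np.uint8)
cn=max(cv2.findContours(m,0,1)[0],key=cv2.contourArea); print(cv2.minAreaRect(cn))
print(cn[:,0,0].min(),cn[:,0,0].max())
E
```

```text
((326.77972412109375, 176.77162170410156), (21.834760665893555, 57.55018997192383), 81.02737426757812)
298 355
```

View pics/w22f.png

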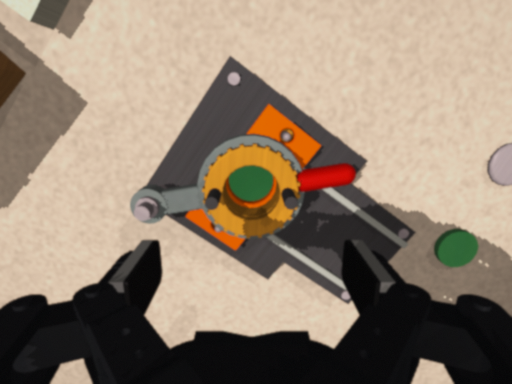

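```bash
python3 - <<'E'
from h import *
import pickle
f=pickle.load(open('w22.pkl','rb'))
P=cast(f,(146,209),.071);H=cast(f,(348,174.5),.053);print(P,H,np.arctan2(*(H-P)[1::-1])%(2*np.pi),'expect',3.927+.0625)
B=cast(f,(147,203.5),.054); print('arm base',B)
h0=cast(f,(305,181),.056); print(np.arctan2(*(H-h0)[1::-1])%(2*np.pi))
E
```

```text
[0.61046737 0.11371467 0.071     ] [ 0.50293853 -0.0033787   0.053     ] 3.96954564644788 expect 3.9895
arm base [0.61328201 0.11787303 0.054     ]
3.9580237414472945
```

{"op": "apply_moves", "data": {
  "dp": [
    [0, 0, -0.3],
    [0, 0, -0.3],
    [0.25, -0.25, 0],
    [0.25, -0.25, 0],
    [0.25, -0.25, 0],
    [0.25, -0.25, 0],
    [0.2, -0.2, 0],
    [0, 0, 0],
    [0, 0, 0]
  ],
  "twist": [
    [0, 0, 0],
    [0, 0, 0],
    [0, 0, -0.05],
    [0, 0, -0.05],
    [0, 0, -0.05],
    [0, 0, -0.05],
    [0, 0, 0],
    [0, 0, 0],
    [0, 0, 0]
  ],
  "jaw": [0, 0, 0, 0, 0, 0, 0, 0, 0]
}}

```text
clock: 31.4
tcp_pos: [0.5788, -0.1487, 0.3847]
orientation: [1.667, -2.635, -0.018]
contact_force: [-1.0, 1.1, 0.6]
grip_width: 0.0853
```

```bash
python3 - <<'E'
from h import *
import pickle
st(); g=r.grab_frame('top'); save('t3f.png',g['color']); save('t3.png',cv2.resize(g['color'][125:245,90:230],None,fx=5,fy=5,interpolation=cv2.INTER_CUBIC)); pickle.dump(g,open('t3.pkl','wb'))
E
```

```text
t 31.40 p [ 0.5788 -0.1487  0.3847] yaw -2.0131 z [-0.026 -0.003 -1.   ] F [-1.   1.1  0.6] M [0.02 0.03 0.03] w 0.0853 q [ 0.14  0.38  0.01  1.76  0.    1.03 -1.87]
```

View pics/t3f.png

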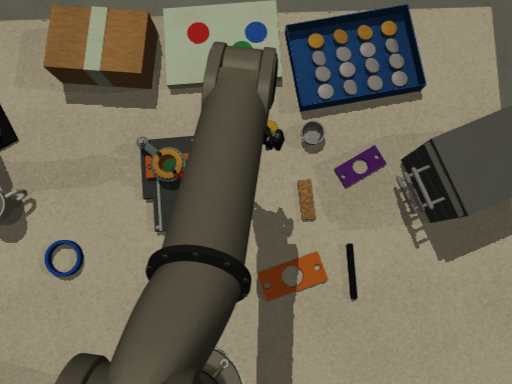

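View pics/t3.png

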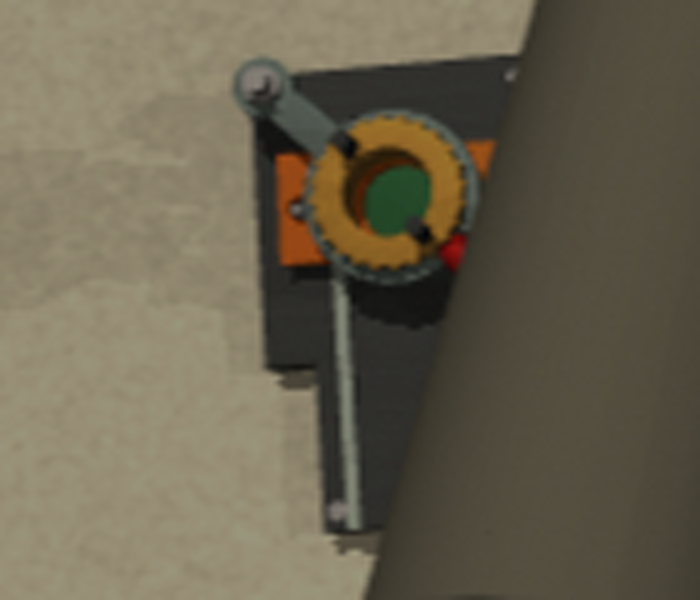

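{"op": "apply_moves", "data": {
  "dp": [
    [0.17, -0.3, -0.05],
    [0.17, -0.3, -0.05],
    [0.17, -0.3, 0],
    [0.17, -0.3, 0],
    [0.1, -0.15, 0],
    [0, 0, 0]
  ],
  "twist": [
    [0, 0, -0.04],
    [0, 0, -0.04],
    [0, 0, -0.04],
    [0, 0, 0],
    [0, 0, 0],
    [0, 0, 0]
  ],
  "jaw": [0, 0, 0, 0, 0, 0]
}}

```text
clock: 32.05
tcp_pos: [0.7112, -0.2761, 0.3885]
orientation: [2.017, -2.378, -0.038]
contact_force: [0.3, -0.1, 0.1]
grip_width: 0.0858
```

```bash
python3 - <<'E'
from h import *
import pickle
st(); g=r.grab_frame('top'); save('t4.png',cv2.resize(g['color'][125:245,90:230],None,fx=5,fy=5,interpolation=cv2.INTER_CUBIC)); pickle.dump(g,open('t4.pkl','wb'))
E
```

```text
t 32.05 p [ 0.7112 -0.2761  0.3885] yaw -1.7351 z [-0.033  0.004 -0.999] F [ 0.3 -0.1  0.1] M [-0.06 -0.02  0.02] w 0.0858 q [ 0.29  0.65 -0.01  1.31  0.01  1.22 -1.45]
```

View pics/t4.png

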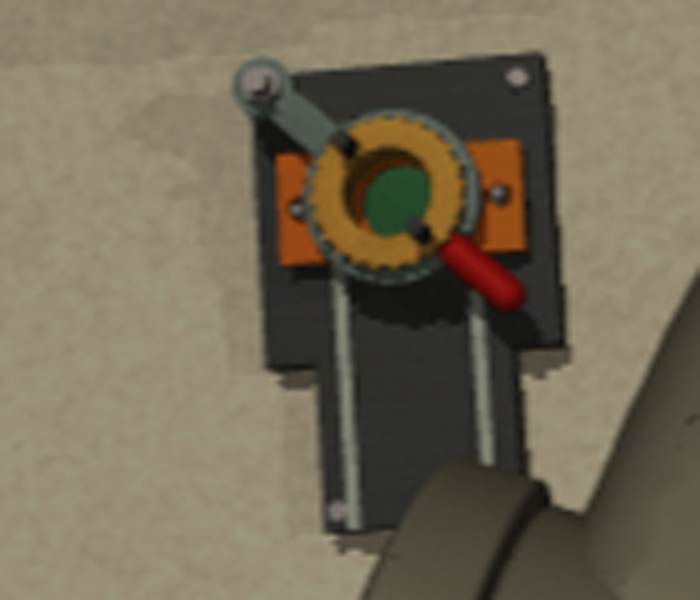

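{"op": "apply_moves", "data": {
  "dp": [
    [0, 0, 0],
    [0, 0, 0],
    [0, 0, 0]
  ],
  "twist": [
    [0, 0, 0],
    [0, 0, 0],
    [0, 0, 0]
  ],
  "jaw": [0, 0, 0]
}}

```text
clock: 32.4
tcp_pos: [0.7101, -0.2695, 0.388]
orientation: [2.024, -2.373, -0.046]
contact_force: [0.1, -0.2, -0.1]
grip_width: 0.0854
```

```bash
python3 - <<'E'
from h import *
st(); print(r.hand_in())
E
```

```text
t 32.40 p [ 0.7101 -0.2695  0.388 ] yaw -1.7291 z [-0.036  0.008 -0.999] F [ 0.1 -0.2 -0.1] M [-0.01 -0.07  0.03] w 0.0854 q [ 0.29  0.64 -0.01  1.31  0.01  1.22 -1.45]
the job is handed in; nothing more can be done
None
```

I pushed the larger green disc along the chute into the cell and threaded the smaller orange spacer over both pins. I then swung the arm in to its stop and screwed the ring down. The job was handed in at 32.4 s with the gripper clear of everything; `hand_in` gives no verdict.

Last checks:
- **Disc:** flat in the cell by depth, top at 25.6 mm against the 26 mm expected. It sat about 2 mm forward of centre, inside the 3 mm limit. This was measured before the spacer went on.
- **Spacer:** level on both pins, top at 33.4 mm against 34 mm, centred within about 1 mm. This was measured before the arm swung in.
- **Arm:** the top camera put it within about 0.01 rad of the stop. A rougher wrist-camera fit was 0.02 rad off, still inside 0.04 rad.
- **Ring:** turn about 4.16 rad from the lugs, with the flange 63.5 mm above the table, as expected at that turn. There was no slip in the grip.

Not confirmed: the ring's contact force on the spacer could not be measured directly, because the wrist moment rose only about as much as the sensor noise. That it is snug is inferred from the turn and the flange height. The camera readings also disagreed by 1 to 3 mm, so I set the spacer from the pin seen through its hole.

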